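Present a stock carton to the counter scanner

TASK

Swing the latch lever of the stock box free, open the lid fully back and leave it open, then lift the oblong carton out and carry it over the divider to the flat counter scanner without bumping the carton on the divider. Stop with the carton hovering upright about 15 mm above the scanner's glass window, centred on it and with its long side along the window's long side, never touching the scanner with it; the program finishes while still gripping the carton there, held still. Leave the other things on the bench where they are.

Things in the scene. Friction and masses are not known exactly. Their poses are not given: they have to be found in the camera images.
- box: grey plastic stock box fixed to the bench, 150 (x) x 190 (y) x 85 mm high outside, walls and floor 5 mm; origin at the centre of its underside; its -x side is the front with the latch, facing the robot, its +x rim carries the lid's hinge. It stands either left or right of the divider, the scanner on the other side.
- latch (a joint): latch lever angle, rad: about 0 = latched (short tongue over the lid's front edge, tail pointing to the box's -x); grows as the tail swings to the box's -y side, to a stop at 1.65; the lid is free beyond 1.2. Stays where it is left; light friction (about 1 N at the tab).
- latch_pivot (a point): vertical pivot of the latch lever, in front of the box's front wall: 90 mm to -x of the box's centre, 95.5 mm above the bench (underside of the 6 mm thick lever)
- latch_tab (a point): upright round steel post, 12 mm diameter, on the lever's tail 50 mm from the pivot; it rises 30 mm above the lever's top face (from 101.5 to 131.5 mm above the bench). The point lies on its axis, 14 mm below its top. Its x axis points from the tab to the pivot.
- lid (a joint): lid angle, rad: 0 = shut, 1.57 = upright, stop at 1.75. Stiff hinge: it stays where it is left (about 4 N at the handle to move it).
- lid_hinge (a point): middle of the lid's hinge axis on the box's far (+x) top rim, 75 mm to +x of the box's centre and 85.5 mm above the bench; axis along the box's y
- lid_handle (a point): middle of the round steel bar handle on the lid's outer face, bar 11 mm thick and 106 mm long along the box's y, its axis 35 mm above the lid's face, 14 mm from the lid's front edge; the lid is 150 x 190 x 8 mm. With the lid shut it is 136 mm to -x of and 43 mm above the hinge axis, and it moves round that axis with the lid (behind the lid when open).
- carton_center (a point): centre (half-way up) of the oblong cardboard carton in the box, 80 mm (its x) x 42 mm (its y) x 70 mm high with a paper tape band, standing on the box floor (5 mm above the bench), about 0.1 to 0.2 kg
- window (a point): centre of the glass window on top of the flat black counter scanner, level with its metal frame, 50 mm above the bench; glass 94 mm (its x) by 56 mm (its y); scanner housing 170 x 130 mm, fixed
- divider_top (a point): middle of the top edge of the upright galvanised sheet divider between box and scanner, 154 mm above the bench, 240 mm long along its x, about 8 mm thick, foot 34 mm wide, fixed
- bowl: red plastic bowl, 110 mm wide, 50 mm high, bystander; origin at the centre of its underside
- tape_roll: roll of paper tape lying flat, 100 mm wide, 45 mm high, bystander; origin at the centre of its underside
- tin: plain round metal tin, 72 mm wide, 90 mm high, bystander; origin at the centre of its underside
- square_carton: square flat cardboard carton, 85 x 85 x 50 mm, bystander on the bench; origin at the centre of its underside
Mind the look-alikes: they are no part of the job. What is shaped like the part that bears window but turquoise is not meant.

How it is judged:
By the outcome, as a careful person would: the job done as asked, in the order asked, and still so for the second after the job is handed in, while the arm keeps its last pose, push and grip.
It also fails if it takes over 72 s, if anything falls off the work surface, if the arm or the gripper's body presses on something with over 40 N, if the wrist force passes 120 N, or if a joint passes its speed limit or range.

ROBOT

A 7-joint arm with a two-finger parallel gripper is mounted at the origin on the work surface. World frame = base frame: x ahead of the robot, y to its left, z up, the work surface at z = 0. Lengths are in m, angles in rad, forces in N, time in s.
With the tool pointing down it reaches from about 0.4 to 0.85 m from the base axis. Payload 10.4 kg.
Tool frame: the origin (TCP) lies at the very end of the fingers, on their centre line; the grasp point (between the pads) lies 19 mm behind it; z points along the fingers, y is the direction in which the jaws open and shut (so a half turn about z gives the same grasp; the last joint's range is limited). The gripper opens to 85 mm and grips with 20 to 120 N. Pads are 22 mm wide; open, the fingers measure 114 mm over their backs; the gripper's body (76 mm by 85 mm) begins 54 mm behind the grasp point. The pads swing forward as they close: fully open they stand 13 mm farther back than shut.
Start: joints at [-0.023, 0.332, -0.065, 1.46, 0.022, 1.35, -0.088], TCP at [0.625, 0, 0.202] pointing down, gripper open.
Joint ranges: [-2.6, 2.6], [-0.5, 2.12], [-1.47, 1.34], [0.16, 2.42], [-1.27, 4.41], [0.06, 2.06], [-2.6, 2.6]. Speed limits (rad/s): [2.22, 2.22, 2.79, 2.79, 3.14, 3.14, 3.14].

INTERFACE

Orientations are given as a unit quaternion [x, y, z, w].
In Python, from workcell import manip gives the robot as it stands.
- The arm moves only by the tool arm_command, never from a script. Its arguments are lists of equal length, an entry for each row: "slide": the shift along the tool's x, y, z in mm, a list of three; "turn": the turn about the tool's z in degrees; "grip": the closure, from 0 (fully open) to 1 (shut). In form: {"slide": [[tx, ty, tz], ...], "turn": [turn, ...], "grip": [grip, ...]}. A call has 1 to 10 rows; each row shifts and turns the commanded pose from where the row before left it, along the tool's axes as they then stand; what a row does not reach is not made up. A row lasts 1/12 s, in which the tool goes at most 41.7 mm and 7.16 degrees, less where a joint would pass 70% of its speed; a pose out of reach is approached as far as the arm can. A call with a gripper value outside its range is refused whole. The fingers move at their own pace and stop on an object; "newtons" is the grip in N (left out, the last holds). Time passes only in rows, so rows that do not move let the fingers close. It gives the time, the measured TCP pose, the force and the opening at its end, in the units of the state.
- manip.get_obs(): the state, without advancing time (a new reading comes with each control period).
- manip.camera(name): name is "scene" or "side" or "wrist"; returns the picture (400x640x3 uint8, blue, green, red); there is no depth.
- manip.camera_info(name): a dict with "fx", "fy", "cx", "cy" (pixels), "rvec" (rotation vector, rad) and "tvec" (3), from world to camera coordinates, as OpenCV has them. Camera axes: x right, y down, z forward; pixel columns grow to the right and rows downward; lengths in m; the calibration is good to about 2 mm. A picture is of the moment at which its call begins: read the wrist's pose just before it. camera_info takes no time and is no camera call; for the wrist camera it gives the pose at the moment of the call.
- manip.hand_in(): hands the job in, once; it reports no verdict.
Trained networks look in the newest picture that a camera, given by its name, has taken for a name from the list of things; names that differ only in an ending like _2 or _b are one class to them, and where a whole thing is asked for, a point or a joint stands for the part that bears it (a point fixed in the world has none). Each returns a list of dicts, best first, with "score" (0 to 1); they miss things now and then, are a little off and sometimes report something else, mostly with a low value. They report only what shows in the picture. A call takes as long as a camera call. They do not tell look-alikes from the thing itself.
- manip.cut_out(target, camera): "pixels" (400x640 bool, what is visible of it).
- manip.tip_of(target, camera): "xyz" ([x, y, z] in m, in the coordinates of the camera as it stood for that picture, good to about 4 mm: a listed point, or the origin of a listed thing).
The state is a dict: "clock": time; "joint_pos": joint angles; "joint_velocities": joint speeds; "tau": joint torques, N m; "position": TCP position; "ee_rot": TCP orientation; "ft_force": force on the tool from outside, world axes, zero at the start; "torque": the same for the moment, N m; "grip_width": opening from 0.0 (shut) to 1.0 (fully open).
Only numpy, scipy, OpenCV 4.12 (cv2) and the standard library are available. Lean on these libraries where they do the work, as an engineer would, in place of code of your own. Each camera call takes 0.05 s, during which the arm holds its last target.

## Working session

There is one attempt and no reset: what is moved stays moved. The work goes in short steps, Python scripts to look and compute and a tool call to move; the robot and the scene stay as the last step left them, time stands still between calls to the robot, and variables do not carry over. Pictures are saved under pics/ and viewed, and the job is handed in when it is done.

Besides the shell and the picture viewer there is one more tool, called after "Request:" as name(argument=value, ...) on one line, values as JSON. arm_command: Moves the arm, as the interface text tells. Its arguments: {"type":"object","properties":{"slide":{"type":"array","items":{"type":"array","items":{"type":"number"}}},"turn":{"type":"array","items":{"type":"number"}},"grip":{"type":"array","items":{"type":"number"}},"newtons":{"type":"number"}},"required":["slide","turn","grip"]}

```bash
ls; mkdir -p pics
cat > h.py <<'E'
import numpy as np, cv2
from workcell import manip
from scipy.spatial.transform import Rotation as R
def info(n):
    i=manip.camera_info(n); K=np.array([[i['fx'],0,i['cx']],[0,i['fy'],i['cy']],[0,0,1]])
    Rm=cv2.Rodrigues(np.array(i['rvec'],float))[0]; t=np.array(i['tvec'],float).reshape(3)
    return K,Rm,t
def c2w(n,p):
    K,Rm,t=info(n); return Rm.T@(np.array(p)-t)
def proj(n,P):
    K,Rm,t=info(n); q=(K@(Rm@np.atleast_2d(P).T+t[:,None])); return (q[:2]/q[2]).T
def ray_z(n,uv,z):
    K,Rm,t=info(n); c=-Rm.T@t; d=Rm.T@np.linalg.solve(K,np.array([uv[0],uv[1],1.])); s=(z-c[2])/d[2]; return c+s*d
E
python3 - <<'E'
from h import *
print(manip.get_obs())
for n in ['scene','side','wrist']:
    im=manip.camera(n); cv2.imwrite(f'pics/a_{n}.png',im)
    K,Rm,t=info(n); print(n,-Rm.T@t,Rm[2],K[0,0])
    for th in ['box','latch_pivot','latch_tab','lid_hinge','lid_handle','carton_center','window','divider_top','bowl','tape_roll','tin','square_carton']:
        print(th,[(round(d['score'],2),np.round(c2w(n,d['xyz']),3).tolist()) for d in manip.tip_of(th,n)[:3]])
print(manip.get_obs()['clock'])
E
```

```text
pics
{'clock': 0.0, 'joint_pos': array([-0.02260381,  0.33291357, -0.06468021,  1.4609795 ,  0.02162226,
        1.34987996, -0.08849487]), 'joint_velocities': array([-0.00125434, -0.00159471, -0.00129901,  0.00018059,  0.00133354,
        0.00059781, -0.00238648]), 'tau': array([ 4.98105128e-04, -6.25449800e+01,  4.97091911e-02, -3.91610491e+01,
        1.63588714e-02,  9.83294769e-03, -6.01235030e-06]), 'position': array([ 6.24570779e-01, -2.56604890e-05,  2.01571646e-01]), 'ee_rot': array([ 7.07100608e-01,  7.07112565e-01, -5.57881132e-04, -4.89478109e-04]), 'ft_force': array([-0.45694354, -0.52785618, -0.33046854]), 'torque': array([-0.04828856, -0.00547552, -0.05612032]), 'grip_width': 1.000868479898028}
scene [ 0.87204486 -0.60055829  0.92072139] [-0.32849366  0.56050518 -0.76021435] 395.2172339827233
box [(0.97, [0.546, 0.176, 0.0])]
latch_pivot [(0.55, [0.46, 0.163, 0.089])]
latch_tab [(0.66, [0.41, 0.158, 0.115])]
lid_hinge []
lid_handle [(0.86, [0.49, 0.164, 0.127])]
carton_center [(0.26, [0.772, -0.097, 0.0])]
window [(0.81, [0.255, 0.262, 0.049]), (0.73, [0.561, -0.184, 0
[... 618 characters left out ...]

carton_center []
window [(0.58, [0.562, -0.183, 0.046]), (0.56, [0.257, 0.262, 0.05])]
divider_top []
bowl [(0.83, [0.472, 0.431, -0.002]), (0.27, [0.571, 0.004, 0.15])]
tape_roll [(0.97, [0.489, -0.452, 0.002]), (0.57, [0.484, 0.159, 0.129]), (0.19, [0.549, 0.174, -0.0])]
tin [(0.88, [0.787, 0.052, -0.001])]
square_carton [(0.59, [0.772, -0.099, -0.005])]
wrist [0.6252922  0.06801762 0.37541276] [-0.00110165 -0.27288727 -0.96204538] 355.99659733298427
box []
latch_pivot []
latch_tab []
lid_hinge []
lid_handle []
carton_center []
window [(0.83, [0.554, -0.184, 0.055])]
divider_top [(0.69, [0.575, 0.002, 0.154])]
bowl []
tape_roll []
tin []
square_carton [(0.65, [0.772, -0.099, 0.002])]
1.95
```

View pics/a_scene.png

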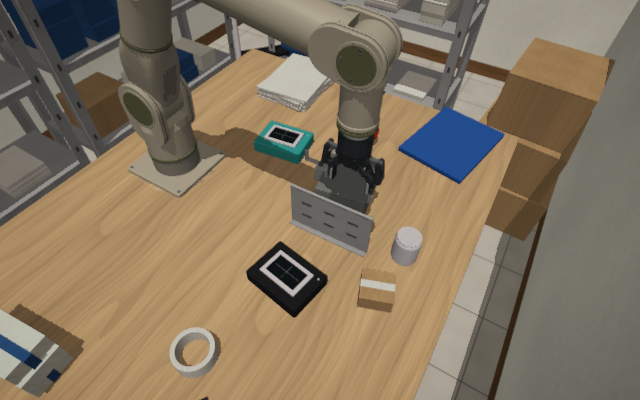

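View pics/a_side.png

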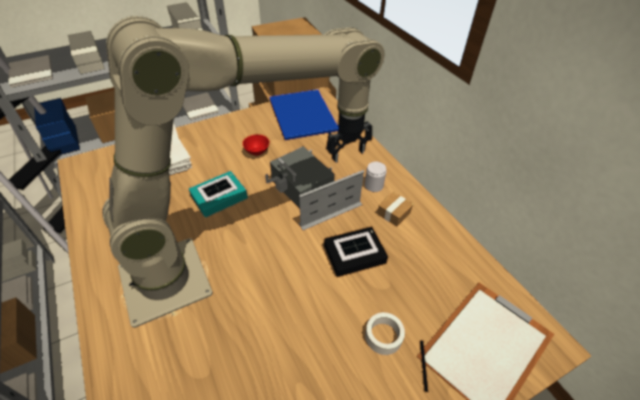

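View pics/a_wrist.png

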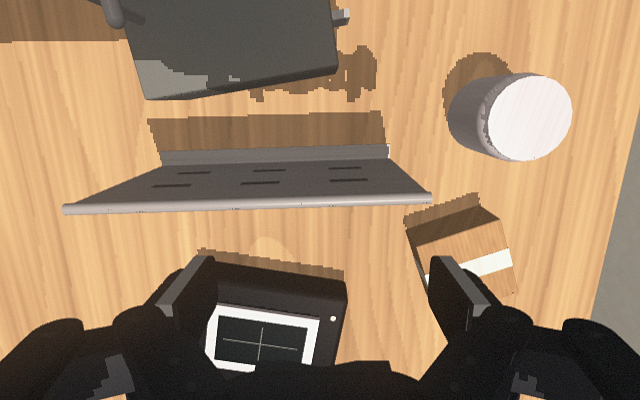

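Candidates for the window: the black scanner at scene (287,277) / side (355,250), and the turquoise one at scene (285,140) / side (218,193). The black one fits: the scanner is black and the turquoise one is the excluded look-alike. The box is on the robot's left with its latch facing the robot, the divider is near y = 0, and the black scanner is on the right. I'll enlarge the scanner to confirm it and move over the box for a closer look.

Request:
arm_command(slide=[[25,-16,-15],[25,-16,-15],[25,-16,-15],[25,-16,-15],[25,-16,-15],[25,-16,-15],[25,-16,-15],[0,0,0],[0,0,0]], turn=[0,0,0,0,0,0,0,0,0], grip=[0,0,0,0,0,0,0,0,0])

```text
clock: 2.7
position: [0.5126, 0.1768, 0.3086]
ee_rot: [0.706, 0.708, 0.001, 0.0]
ft_force: [0.0, -0.5, -0.1]
grip_width: 1.0
```

Run:
```python
from h import *
print(manip.get_obs()['position'])
n='wrist'; im=manip.camera(n); cv2.imwrite('pics/b_wrist.png',im)
for th in ['box','latch_pivot','latch_tab','lid_hinge','lid_handle']:
    print(th,[(round(d['score'],2),np.round(c2w(n,d['xyz']),3).tolist()) for d in manip.tip_of(th,n)[:3]])
s=manip.camera('scene'); cv2.imwrite('pics/b_scene.png',cv2.resize(s[200:340,220:420],None,fx=3.5,fy=3.5))
for d in manip.cut_out('window','scene'):
    m=d['pixels'].astype(np.uint8); v,u=np.nonzero(m); print(d['score'],m.sum(),u.mean(),v.mean())
    c=max(cv2.findContours(m,0,1)[0],key=cv2.contourArea)[:,0,:]
    P=np.array([ray_z('scene',p,0.05)[:2] for p in c],np.float32); print(cv2.minAreaRect(P))
print(manip.get_obs()['clock'])
```

```text
[0.51259771 0.17684406 0.30863575]
box [(0.78, [0.548, 0.168, -0.001])]
latch_pivot [(0.74, [0.459, 0.15, 0.099])]
latch_tab [(0.88, [0.407, 0.152, 0.116]), (0.47, [0.461, 0.149, 0.093])]
lid_hinge [(0.68, [0.623, 0.177, 0.086])]
lid_handle [(0.56, [0.487, 0.158, 0.127])]
0.68 1739 283.3973548016101 141.46981023576768
((0.2719011902809143, 0.2302931249141693), (0.18654102087020874, 0.17214186489582062), 7.393154144287109)
0.62 3415 287.1282576866764 277.96427525622255
((0.5662650465965271, -0.1947251409292221), (0.1385047286748886, 0.17916807532310486), 79.94741821289062)
3.1
```

View pics/b_wrist.png

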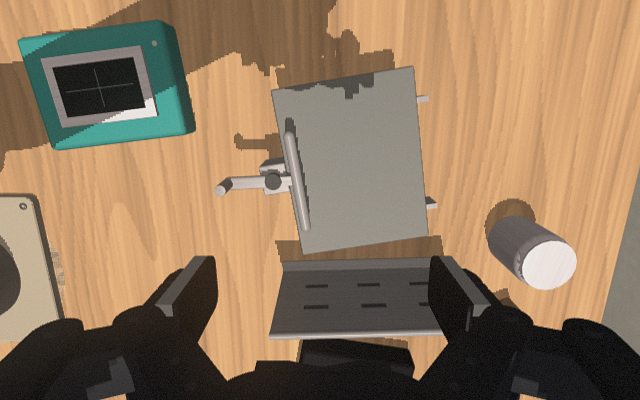

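View pics/b_scene.png

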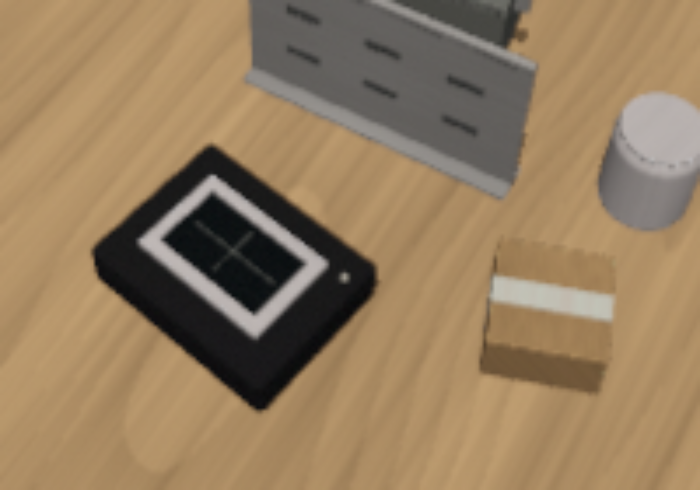

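Run:
```python
from h import *
n='wrist'
im=cv2.imread('pics/b_wrist.png'); cv2.imwrite('pics/b_crop.png',cv2.resize(im[60:270,200:450],None,fx=3.2,fy=2.85))
for uv in [(273,91),(413,67),(428,236),(304,254)]: print('lid',ray_z(n,uv,.0935).round(4))
for uv in [(289,134),(307,229)]: print('bar',ray_z(n,uv,.1285).round(4))
print('piv',ray_z(n,(273,181),.105).round(4))
m=manip.cut_out('latch_tab',n)
for d in m[:2]:
    v,u=np.nonzero(d['pixels']); print(d['score'],u.min(),u.max(),v.min(),v.max())
for th in ['box','lid_handle']:
  for d in manip.cut_out(th,n)[:1]:
    c=np.argwhere(d['pixels'])[:,::-1].astype(np.float32); print(th,d['score'],cv2.minAreaRect(c))
# window glass: bright frame detection, scene image
s=manip.camera('scene')
g=cv2.cvtColor(s,cv2.COLOR_BGR2GRAY)
m=np.zeros_like(g); m[245:300,250:325]=(g[245:300,250:325]>140); hsv=cv2.cvtColor(s,cv2.COLOR_BGR2HSV); m[hsv[...,1]>60]=0
c=max(cv2.findContours(m,0,1)[0],key=cv2.contourArea)[:,0,:]
P=np.array([ray_z('scene',p,0.05)[:2] for p in c],np.float32); print(cv2.minAreaRect(P), cv2.minAreaRect(c))
```

```text
lid [0.4617 0.2492 0.0935]
lid [0.6056 0.2724 0.0935]
lid [0.6355 0.0875 0.0935]
lid [0.491  0.0649 0.0935]
bar [0.4804 0.2084 0.1285]
bar [0.4967 0.1096 0.1285]
piv [0.4596 0.156  0.105 ]
0.72 215 291 172 194
0.68 271 428 65 253
box 0.93 ((324.0496520996094, 163.58523559570312), (172.19467163085938, 223.48670959472656), 81.57302856445312)
lid_handle 0.95 ((355.270263671875, 160.12161254882812), (171.30374145507812, 144.83551025390625), 80.53767395019531)
((0.5581626296043396, -0.18486011028289795), (0.07797644287347794, 0.1149437353014946), 80.24000549316406) ((286.1781921386719, 271.78216552734375), (45.311676025390625, 29.551095962524414), 39.28940963745117)
```

View pics/b_crop.png

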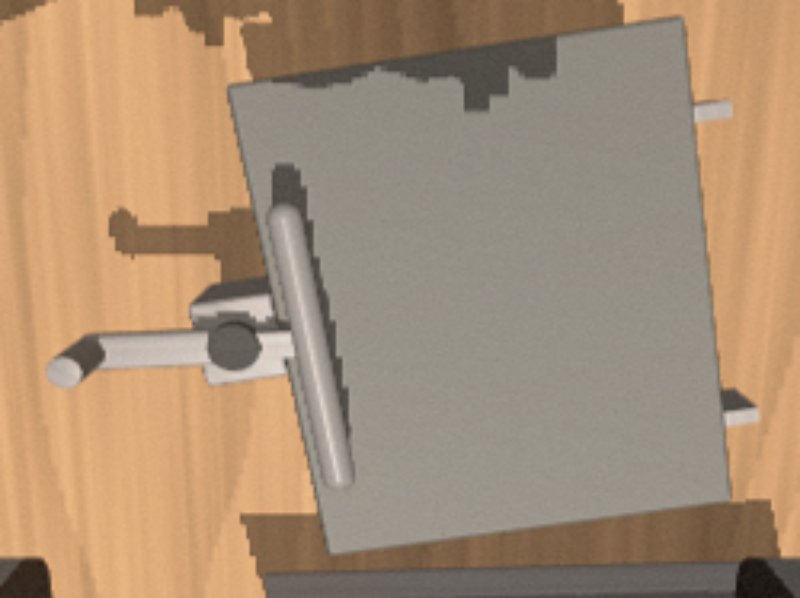

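Run:
```python
from h import *
print(ray_z('wrist',(220.3,190.2),.1315)); print(manip.get_obs()['position'], R.from_quat(manip.get_obs()['ee_rot']).as_matrix())
```

```text
[0.40958901 0.15302364 0.1315    ]
[0.51310108 0.17486139 0.30732726] [[ 2.90632146e-04  9.99999957e-01 -4.88280892e-05]
 [ 9.99999958e-01 -2.90632913e-04 -1.57017092e-05]
 [-1.57158995e-05 -4.88235237e-05 -9.99999999e-01]]
```

Request:
arm_command(slide=[[-4.4,-20.7,24],[-4.4,-20.7,24],[-4.4,-20.7,24],[-4.4,-20.7,24],[-4.4,-20.7,24],[0,0,0],[0,0,0],[0,0,0],[0,0,0],[0,0,0]], turn=[0,0,0,0,0,7,7,7,7,7], grip=[0,0,0,0,0,0,0,0,0,0])

```text
clock: 4.13
position: [0.4095, 0.153, 0.1875]
ee_rot: [0.888, 0.459, 0.0, 0.0]
ft_force: [0.6, -0.7, 0.4]
grip_width: 1.003
```

Request:
arm_command(slide=[[0,0,0],[0,0,0],[0,0,0],[0,0,0],[0,0,0],[0,0,0],[0,0,0],[0,0,0],[0,0,0]], turn=[7,7,7,7,7,7,4,0,0], grip=[0,0,0,0,0,0,0,0,0])

```text
clock: 4.88
position: [0.4096, 0.153, 0.1875]
ee_rot: [0.997, 0.08, 0.0, -0.0]
ft_force: [0.2, -0.0, 0.2]
grip_width: 1.0
```

Run:
```python
from h import *
o=manip.get_obs();print(o['position'], R.from_quat(o['ee_rot']).as_matrix().round(3),o['joint_pos'].round(2))
n='wrist'; im=manip.camera(n); cv2.imwrite('pics/c_wrist.png',im)
for th in ['latch_pivot','latch_tab','lid_handle']:
    print(th,[(round(d['score'],2),np.round(c2w(n,d['xyz']),3).tolist()) for d in manip.tip_of(th,n)[:3]])
T=R.from_quat(o['ee_rot']).as_matrix()
print('delta tool mm to tab', 1000*T.T@(np.array([.4096,.153,.106])-o['position']))
```

```text
[0.40956308 0.153004   0.18746646] [[ 0.987  0.159  0.   ]
 [ 0.159 -0.987  0.   ]
 [ 0.    -0.    -1.   ]] [-0.19 -0.06 -0.26  1.93 -0.02  1.27 -1.86]
latch_pivot [(0.85, [0.459, 0.156, 0.1])]
latch_tab [(0.85, [0.405, 0.158, 0.117])]
lid_handle [(0.92, [0.491, 0.162, 0.128])]
delta tool mm to tab [1.72520018e-02 1.09466945e-02 8.14664693e+01]
```

View pics/c_wrist.png

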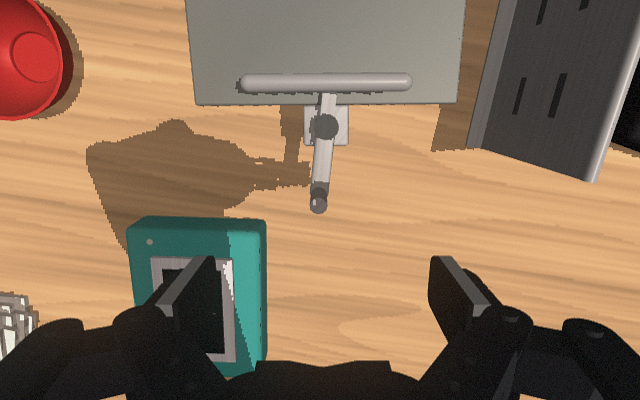

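The picture shows the tab's top at (319,205), the pivot at (326,126), the handle bar from (240,82) to (411,82), and the jaws astride the tab's column.

Run:
```python
from h import *
print(ray_z('wrist',(319,206),.1315)); print(ray_z('wrist',(326,127),.106));
print(ray_z('wrist',(240,82),.1285),ray_z('wrist',(411,82),.1285))
```

```text
[0.40841518 0.15403085 0.1315    ]
[0.45878238 0.1571867  0.106     ]
[0.4791579  0.21468632 0.1285    ] [0.49583676 0.1100733  0.1285    ]
```

Request:
arm_command(slide=[[-0.5,-0.5,20],[0,0,20],[0,0,20],[0,0,20],[0,0,0],[0,0,0],[0,0,0],[0,0,0],[0,0,0],[0,0,0]], turn=[0,0,0,0,0,0,0,0,0,0], grip=[0,0,0,0,0,1,1,1,1,1], newtons=25)

```text
clock: 5.92
position: [0.4095, 0.1536, 0.1083]
ee_rot: [0.997, 0.079, 0.001, -0.0]
ft_force: [0.5, 0.2, -0.1]
grip_width: 0.296
```

Request:
arm_command(slide=[[0,0,0],[0,0,0],[0,0,0],[0,0,0]], turn=[0,0,0,0], grip=[1,1,1,1])

```text
clock: 6.25
position: [0.409, 0.1534, 0.1074]
ee_rot: [0.997, 0.078, 0.0, -0.0]
ft_force: [0.5, 0.2, -0.9]
grip_width: 0.0
```

Run:
```python
from h import *
o=manip.get_obs();print(o['position'],o['grip_width'],o['ft_force'])
n='wrist'; im=manip.camera(n); cv2.imwrite('pics/d_wrist.png',im)
p=o['position'][:2]; piv=np.array([.4593,.1555]); v=p-piv; print(np.linalg.norm(v),np.degrees(np.arctan2(v[1],v[0]))%360)
T=R.from_quat(o['ee_rot']).as_matrix()
a0=np.arctan2(v[1],v[0])%(2*np.pi); r=np.linalg.norm(v); a1=np.radians(278)
w=piv+r*np.c_[np.cos(np.linspace(a0,a1,19)),np.sin(np.linspace(a0,a1,19))]
d=np.diff(np.c_[w,w[:,:1]*0],axis=0)@T; print((d*1000).round(1).tolist())
```

```text
[0.40896112 0.15342019 0.10744601] 0.0002753244306309885 [ 0.52257146  0.17485978 -0.89535648]
0.05038182163633658 182.36589324173596
[[-0.3, 4.7, -0.0], [0.1, 4.7, -0.0], [0.5, 4.6, 0.0], [1.0, 4.6, 0.0], [1.4, 4.5, 0.0], [1.8, 4.3, 0.0], [2.2, 4.1, 0.0], [2.6, 3.9, 0.0], [2.9, 3.7, 0.0], [3.2, 3.4, 0.0], [3.5, 3.1, 0.0], [3.8, 2.7, 0.0], [4.0, 2.4, 0.0], [4.2, 2.0, 0.0], [4.4, 1.6, 0.0], [4.5, 1.2, 0.0], [4.6, 0.7, 0.0], [4.7, 0.3, 0.0]]
```

View pics/d_wrist.png

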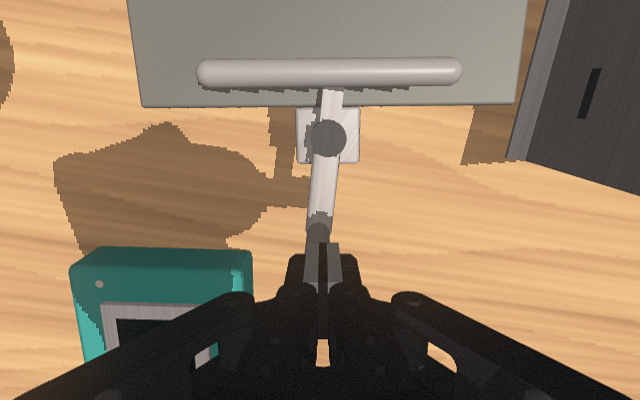

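Run:
```python
from h import *
o=manip.get_obs()
im=cv2.imread('pics/d_wrist.png'); cv2.imwrite('pics/d_crop.png',cv2.resize(im[90:310,220:420],None,fx=2.7,fy=2.7))
p=o['position']; print('tcp',proj('wrist',p),'pad',proj('wrist',p+[0,0,.019]),'tabtop',proj('wrist',[.409,.1535,.1315]),proj('wrist',[.409,.1535,.1015]))
for n in ['scene','side']:
    im=manip.camera(n); u,v=proj(n,p)[0].astype(int); print(n,u,v); cv2.imwrite(f'pics/d_{n}.png',cv2.resize(im[max(0,v-50):v+50,u-60:u+60],None,fx=5,fy=5,interpolation=2))
```

```text
tcp [[320.20538511 235.75204956]] pad [[319.96093885 250.88052626]] tabtop [[319.78538189 255.39424559]] [[320.18631606 231.54029104]]
scene 306 155
side 267 179
```

View pics/d_crop.png

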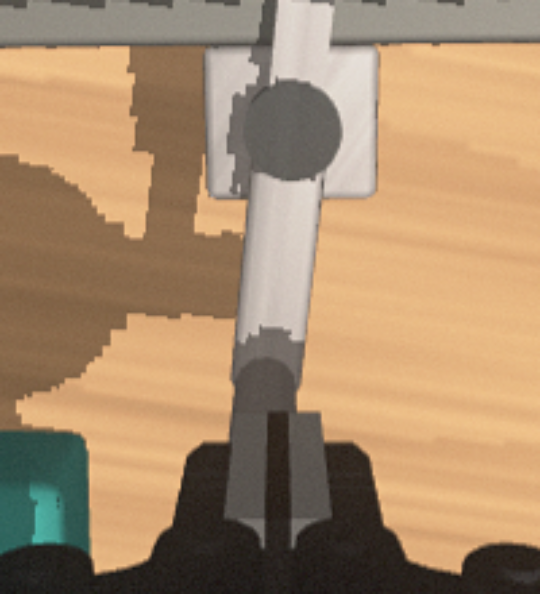

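View pics/d_side.png

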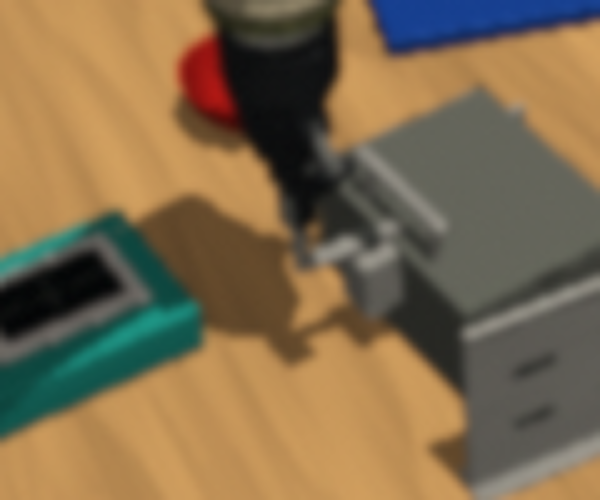

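View pics/d_scene.png

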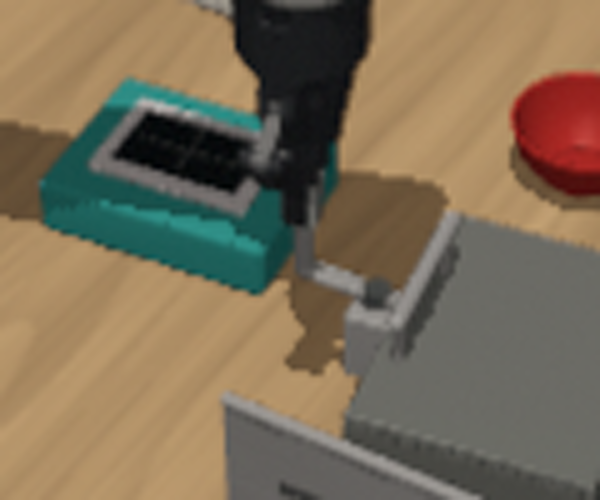

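Request:
arm_command(slide=[[0,0,0],[0,0,0],[0,0,0],[0,0,0],[0,0,0],[0,0,0]], turn=[0,0,0,0,0,0], grip=[0.5,0.5,0.5,0.5,0.5,0.5])

```text
clock: 6.9
position: [0.409, 0.1534, 0.1074]
ee_rot: [0.997, 0.078, 0.0, -0.0]
ft_force: [1.2, -0.4, -0.5]
grip_width: 0.499
```

Run:
```python
from h import *
o=manip.get_obs(); p=o['position']; print(p,o['grip_width'])
im=manip.camera('wrist'); cv2.imwrite('pics/e_crop.png',cv2.resize(im[90:340,210:430],None,fx=2.4,fy=2.4))
print(manip.tip_of('latch_tab','wrist')[:1]); print([c2w('wrist',d['xyz']) for d in manip.tip_of('latch_tab','wrist')])
```

```text
[0.40896412 0.15343617 0.10742572] 0.49911220571576703
[{'xyz': [-0.0054, 0.0237, 0.1767], 'score': 0.76}]
[array([0.4063968, 0.1573473, 0.1169393])]
```

View pics/e_crop.png

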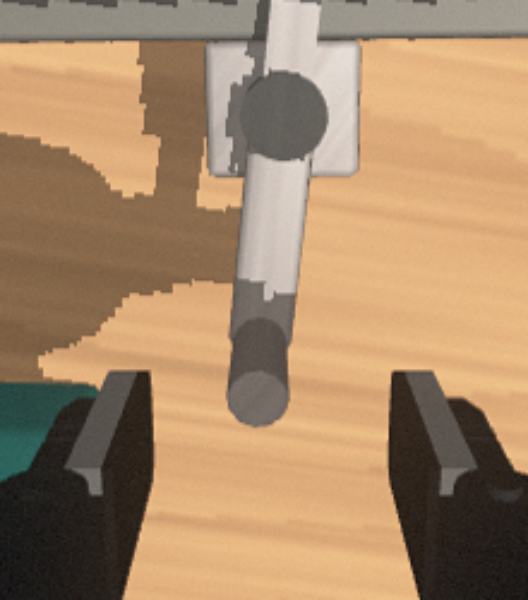

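The fingers shut without meeting the post, though it stands centred between the pads in this view (post top at wrist pixel (317,256)). I'll check the true fingertip height in the fixed cameras.

Run:
```python
from h import *
o=manip.get_obs(); p=o['position']; T=R.from_quat(o['ee_rot']).as_matrix()
for n in ['scene','side']:
    im=manip.camera(n); u,v=proj(n,p)[0]; u0,v0=int(u)-40,int(v)-45; k=8
    c=cv2.resize(im[v0:v0+65,u0:u0+80],None,fx=k,fy=k,interpolation=cv2.INTER_CUBIC)
    def mk(P,col):
        a=(proj(n,P)[0]+.5-[u0,v0])*k; cv2.circle(c,(int(a[0]),int(a[1])),4,col,-1)
    for s in (-1,1):
        mk(p+T@[0,s*.021,0],(0,0,255)); mk(p+T@[0,s*.021,-.03],(0,255,255))
    mk([.409,.1535,.1315],(255,0,0)); mk([.409,.1535,.1015],(0,255,0))
    cv2.imwrite(f'pics/f_{n}.png',c)
```

```text
(no output)
```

View pics/f_scene.png

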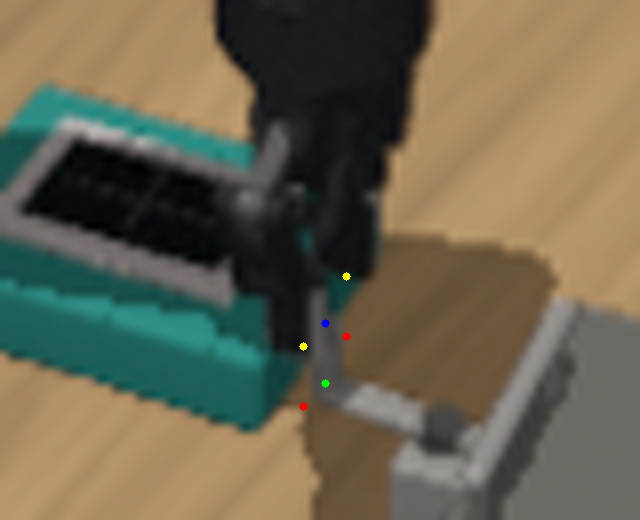

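View pics/f_side.png

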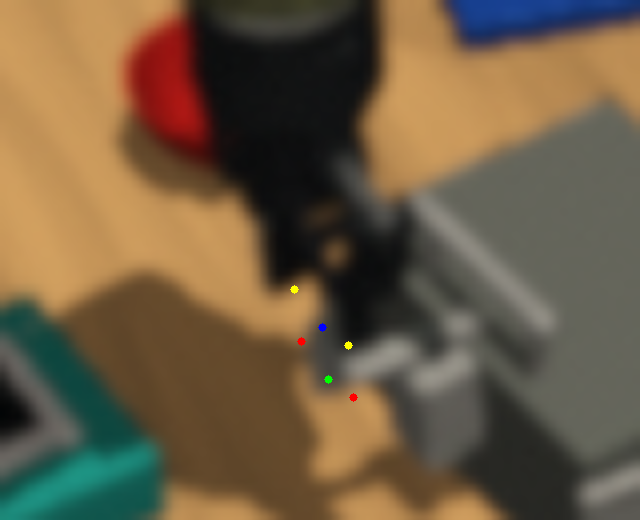

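The fixed cameras put the fingertips about 30 mm behind the reported TCP along the tool axis: the yellow marks sit on the fingertips and the red TCP marks lie below them. I'll allow for that and go down 27 mm.

Request:
arm_command(slide=[[-0.5,0,9],[0,0,9],[0,0,9],[0,0,0],[0,0,0],[0,0,0],[0,0,0],[0,0,0],[0,0,0],[0,0,0]], turn=[0,0,0,0,0,0,0,0,0,0], grip=[0.5,0.5,0.5,0.5,1,1,1,1,1,1], newtons=25)

```text
clock: 7.98
position: [0.4086, 0.1535, 0.0806]
ee_rot: [0.997, 0.078, 0.0, -0.0]
ft_force: [0.4, 1.2, 0.1]
grip_width: 0.128
```

Run:
```python
from h import *
o=manip.get_obs(); p=o['position']; T=R.from_quat(o['ee_rot']).as_matrix(); print(p,o['grip_width'],o['ft_force'])
im=manip.camera('wrist'); cv2.imwrite('pics/g_crop.png',cv2.resize(im[90:340,210:430],None,fx=2.4,fy=2.4))
n='scene'
im=manip.camera(n); u,v=proj(n,p)[0]; u0,v0=int(u)-40,int(v)-45; k=8
c=cv2.resize(im[v0:v0+65,u0:u0+80],None,fx=k,fy=k,interpolation=cv2.INTER_CUBIC)
cv2.imwrite(f'pics/g_{n}.png',c)
```

```text
[0.40857399 0.15350949 0.08063798] 0.1276912914800735 [0.39587883 1.1733537  0.14860499]
```

View pics/g_crop.png

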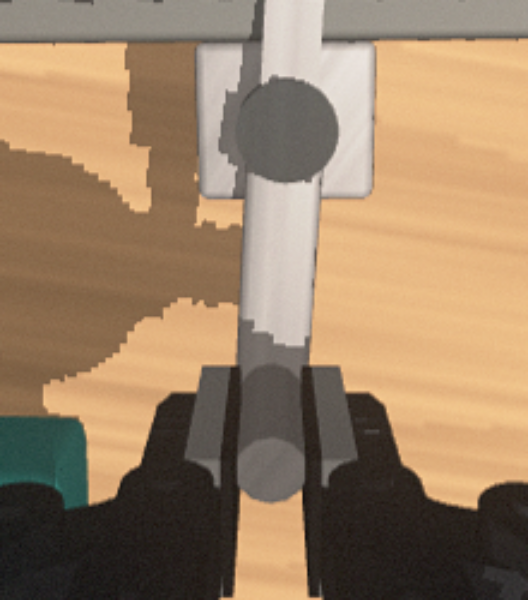

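View pics/g_scene.png

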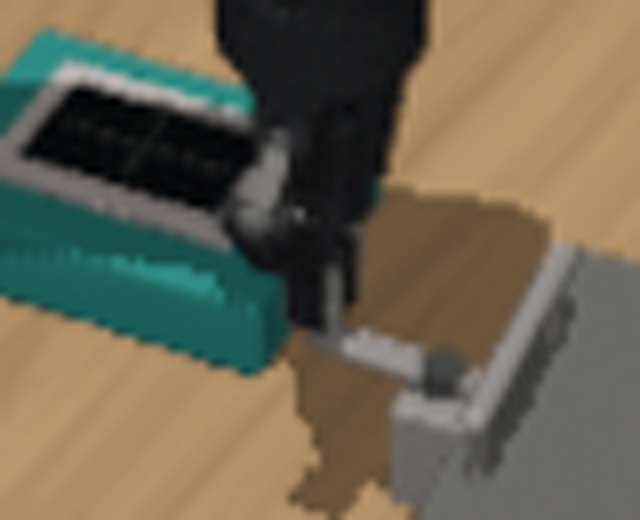

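Now the pads hold the post (opening 0.128, about 11 mm), so I'll swing it along the arc.

Request:
arm_command(slide=[[-0.3,4.7,0],[0.1,4.7,0],[0.5,4.6,0],[1,4.6,0],[1.4,4.5,0],[1.8,4.3,0],[2.2,4.1,0],[2.6,3.9,0],[2.9,3.7,0],[0,0,0]], turn=[0,0,0,0,0,0,0,0,0,0], grip=[1,1,1,1,1,1,1,1,1,1])

```text
clock: 8.92
position: [0.4275, 0.1158, 0.0805]
ee_rot: [0.997, 0.078, 0.0, 0.0]
ft_force: [-2.2, 0.1, 2.9]
grip_width: 0.129
```

Request:
arm_command(slide=[[3.2,3.4,0],[3.5,3.1,0],[3.8,2.7,0],[4,2.4,0],[4.2,2,0],[4.4,1.6,0],[4.5,1.2,0],[4.6,0.7,0],[4,0.2,0],[0,0,0]], turn=[0,0,0,0,0,0,0,0,0,0], grip=[1,1,1,1,1,1,1,1,1,1])

```text
clock: 9.75
position: [0.4636, 0.1086, 0.0801]
ee_rot: [0.997, 0.08, -0.002, -0.002]
ft_force: [-10.4, 14.6, 5.2]
grip_width: 0.128
```

Run:
```python
from h import *
o=manip.get_obs(); p=o['position']; print(p,o['grip_width'],o['ft_force'])
v=p[:2]-[.4593,.1555]; print(np.linalg.norm(v),np.degrees(np.arctan2(v[1],v[0]))%360-189)
im=manip.camera('wrist'); cv2.imwrite('pics/i_wrist.png',im)
```

```text
[0.46359605 0.10864604 0.08012211] 0.12843414952943555 [-10.44331086  14.63223199   5.1512688 ]
0.047050505247332224 86.23880954804855
```

View pics/i_wrist.png

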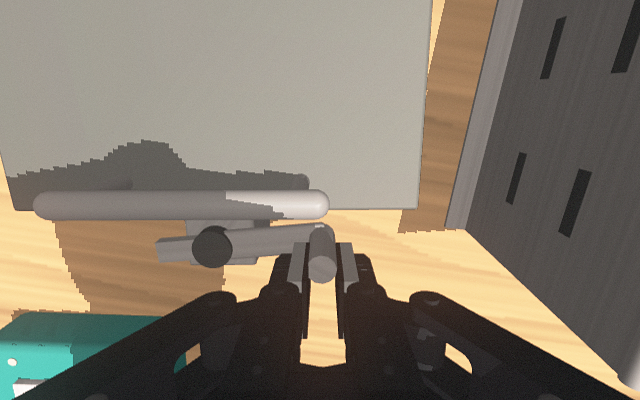

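The lever now lies along the box's -y side: post top at (322,265), pivot at (211,247), angle about 1.5 rad. I'll release it, rise and turn for the handle.

Request:
arm_command(slide=[[0,0,0],[0,0,0],[0,0,0],[0,0,0],[0,0,-20],[0,0,-30],[0,0,-30],[0,0,0],[0,0,0],[0,0,0]], turn=[0,0,0,0,0,0,0,-7,-7,-7], grip=[0.5,0.5,0.5,0.5,0.5,0.5,0.5,0.5,0.5,0.5])

```text
clock: 10.63
position: [0.4656, 0.1047, 0.161]
ee_rot: [0.965, 0.261, 0.001, 0.0]
ft_force: [-0.5, -0.0, -1.0]
grip_width: 0.498
```

Request:
arm_command(slide=[[0,0,0],[0,0,0],[0,0,0],[0,0,0],[0,0,0],[0,0,0],[0,0,0],[0,0,0],[0,0,0],[0,0,0]], turn=[-7,-7,-7,-7,-7,-7,-7,-7,-7,-6], grip=[0.5,0.5,0.5,0.5,0.5,0.5,0.5,0.5,0.5,0.5])

```text
clock: 11.47
position: [0.4653, 0.1046, 0.1604]
ee_rot: [0.647, 0.762, -0.0, 0.0]
ft_force: [0.3, -1.1, 0.3]
grip_width: 0.497
```

Run:
```python
from h import *
o=manip.get_obs(); p=o['position']; T=R.from_quat(o['ee_rot']).as_matrix(); print(p,o['grip_width'],T.round(3).tolist(),o['joint_pos'].round(2))
im=manip.camera('wrist'); cv2.imwrite('pics/j_wrist.png',im)
for th in ['latch_pivot','latch_tab','lid_handle','lid_hinge']:
    print(th,[(round(d['score'],2),np.round(c2w('wrist',d['xyz']),3).tolist()) for d in manip.tip_of(th,'wrist')[:2]])
print(1000*T.T@(np.array([.4834,.1916,.0875])-p))
```

```text
[0.46527692 0.10461721 0.16036036] 0.4971200693973304 [[-0.162, 0.987, 0.0], [0.987, 0.162, -0.0], [-0.0, 0.0, -1.0]] [-0.08  0.05 -0.24  1.89  0.01  1.21 -0.16]
latch_pivot [(0.87, [0.461, 0.157, 0.099])]
latch_tab [(0.67, [0.467, 0.111, 0.12])]
lid_handle [(0.81, [0.489, 0.159, 0.13])]
lid_hinge [(0.87, [0.621, 0.181, 0.09])]
[82.93056331 31.95169159 72.83332979]
```

View pics/j_wrist.png

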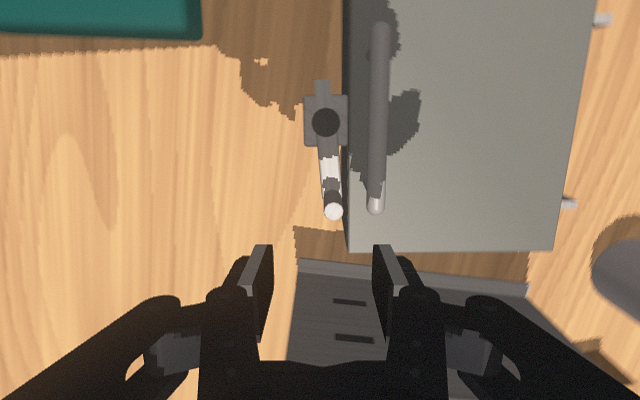

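Run:
```python
from h import *
o=manip.get_obs(); p=o['position']; T=R.from_quat(o['ee_rot']).as_matrix()
a=ray_z('wrist',(380,25),.1285);b=ray_z('wrist',(376,210),.1285); c=(a+b)/2; print(a,b,c,np.linalg.norm(a-b),np.degrees(np.arctan2(a[0]-b[0],b[1]-a[1])))
t=c+ (a-b)/np.linalg.norm(a-b)*.033; t[2]=.0875; print(1000*T.T@(t-p))
for uv in [(593,0),(553,249),(349,252)]: print(ray_z('wrist',uv,.0935))
```

```text
[0.47901801 0.2131042  0.1285    ] [0.49655822 0.11267056 0.1285    ] [0.48778812 0.16288738 0.1285    ] 0.1019537910916654 -170.0935067966079
[86.83094582 30.52862344 72.87615157]
[0.60763582 0.25315869 0.0935    ]
[0.63694107 0.09284943 0.0935    ]
[0.49036272 0.06786374 0.0935    ]
```

Request:
arm_command(slide=[[28,10.5,0],[28,10.5,0],[28,10,0],[0,0,24],[0,0,24],[0,0,24],[0,0,0],[0,0,0],[0,0,0],[0,0,0]], turn=[0,0,0,0,0,0,0,0,0,0], grip=[0.5,0.5,0.5,0.5,0.5,0.5,0.5,1,1,1], newtons=40)

```text
clock: 12.55
position: [0.4825, 0.1933, 0.09]
ee_rot: [0.65, 0.76, 0.0, -0.0]
ft_force: [0.5, -3.0, 9.2]
grip_width: 0.107
```

Request:
arm_command(slide=[[0,0,0],[0,0,0]], turn=[0,0], grip=[1,1])

```text
clock: 12.72
position: [0.4826, 0.1932, 0.0902]
ee_rot: [0.65, 0.76, 0.0, 0.0]
ft_force: [-5.1, -1.5, 4.8]
grip_width: 0.107
```

Run:
```python
from h import *
o=manip.get_obs(); p=o['position']; T=R.from_quat(o['ee_rot']).as_matrix(); print(p,o['grip_width'],o['ft_force'])
im=manip.camera('wrist'); cv2.imwrite('pics/k_wrist.png',im)
r=np.hypot(136,43); f0=np.arctan2(43,-136)
th=np.linspace(0,1.3,20)
P=np.c_[r*np.cos(f0-th),r*np.sin(f0-th)]; d=np.diff(P,axis=0)
print([[0,round(a,1),round(-b,1)] for a,b in d])
```

```text
[0.48259058 0.19320265 0.09018934] 0.10737581806099104 [-5.05331151 -1.4638274   4.77773211]
[[0, np.float64(3.3), np.float64(-9.2)], [0, np.float64(3.9), np.float64(-9.0)], [0, np.float64(4.5), np.float64(-8.7)], [0, np.float64(5.1), np.float64(-8.3)], [0, np.float64(5.6), np.float64(-8.0)], [0, np.float64(6.2), np.float64(-7.6)], [0, np.float64(6.7), np.float64(-7.1)], [0, np.float64(7.1), np.float64(-6.7)], [0, np.float64(7.6), np.float64(-6.2)], [0, np.float64(8.0), np.float64(-5.6)], [0, np.float64(8.3), np.float64(-5.1)], [0, np.float64(8.7), np.float64(-4.5)], [0, np.float64(9.0), np.float64(-3.9)], [0, np.float64(9.2), np.float64(-3.3)], [0, np.float64(9.4), np.float64(-2.6)], [0, np.float64(9.6), np.float64(-2.0)], [0, np.float64(9.7), np.float64(-1.3)], [0, np.float64(9.7), np.float64(-0.7)], [0, np.float64(9.8), np.float64(0.0)]]
```

View pics/k_wrist.png

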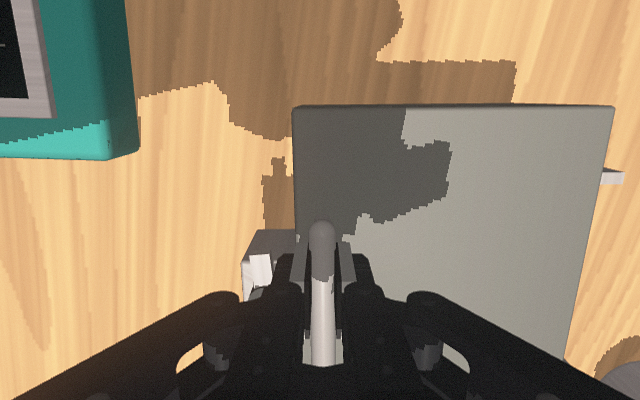

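The bar is gripped (opening 0.107, bar at (322,250) between the pads). I'll swing the lid up along its arc.

Request:
arm_command(slide=[[0,3.3,-9.2],[0,3.9,-9],[0,4.5,-8.7],[0,5.1,-8.3],[0,5.6,-8],[0,6.2,-7.6],[0,6.7,-7.1],[0,7.1,-6.7],[0,7.6,-6.2],[0,0,0]], turn=[0,0,0,0,0,0,0,0,0,0], grip=[1,1,1,1,1,1,1,1,1,1])

```text
clock: 13.6
position: [0.5315, 0.2014, 0.163]
ee_rot: [0.649, 0.761, -0.0, -0.001]
ft_force: [-17.5, -5.8, 20.8]
grip_width: 0.107
```

Run:
```python
from h import *
o=manip.get_obs(); p=o['position'];  print(p,o['grip_width'],o['ft_force'])
im=manip.camera('scene'); cv2.imwrite('pics/l_scene.png',cv2.resize(im[60:260,220:460],None,fx=3,fy=3,interpolation=2))
```

```text
[0.53146861 0.20137519 0.16295943] 0.10650452072562373 [-17.51313412  -5.7758199   20.80355269]
```

View pics/l_scene.png

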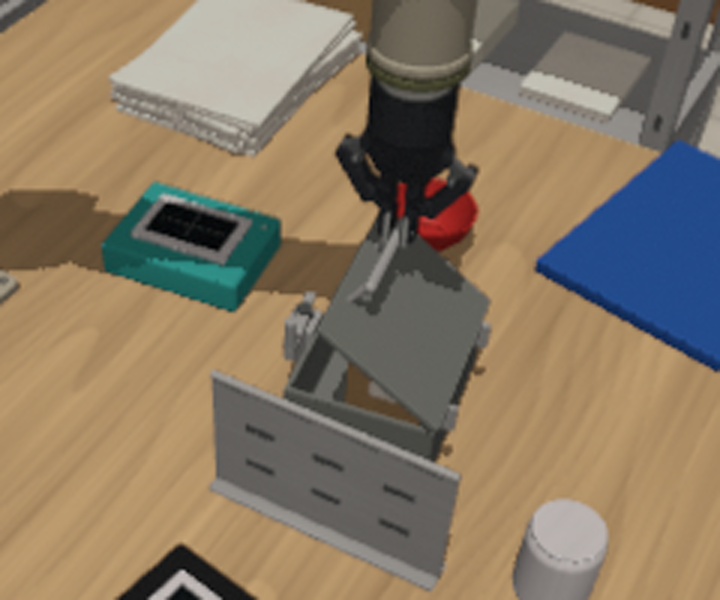

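Request:
arm_command(slide=[[0,6,-8],[0,8.3,-5.1],[0,8.7,-4.5],[0,9,-3.9],[0,9.2,-3.3],[0,9.4,-2.6],[0,0,0]], turn=[0,0,0,0,0,0,0], grip=[1,1,1,1,1,1,1])

```text
clock: 14.23
position: [0.5846, 0.2079, 0.1906]
ee_rot: [0.65, 0.76, 0.002, 0.002]
ft_force: [-2.2, -5.0, 10.9]
grip_width: 0.107
```

Request:
arm_command(slide=[[0,9.6,-3],[0,9.7,-1.8],[0,9.7,-0.7],[0,9.8,0],[0,9.8,0.5],[0,0,0]], turn=[0,0,0,0,0,0], grip=[1,1,1,1,1,1])

```text
clock: 14.73
position: [0.6336, 0.2135, 0.1945]
ee_rot: [0.651, 0.759, 0.001, 0.003]
ft_force: [3.4, -6.3, 3.4]
grip_width: 0.103
```

Run:
```python
from h import *
o=manip.get_obs(); p=o['position'];  print(p,o['grip_width'],o['ft_force'])
for n in ['scene','side']:
  im=manip.camera(n); im=im[40:200,250:440] if n=='scene' else im[60:220,230:420]
  cv2.imwrite(f'pics/m_{n}.png',cv2.resize(im,None,fx=3.5,fy=3.5,interpolation=2))
```

```text
[0.63362889 0.21349345 0.194545  ] 0.1033270790699672 [ 3.44862197 -6.26005046  3.41692332]
```

View pics/m_scene.png

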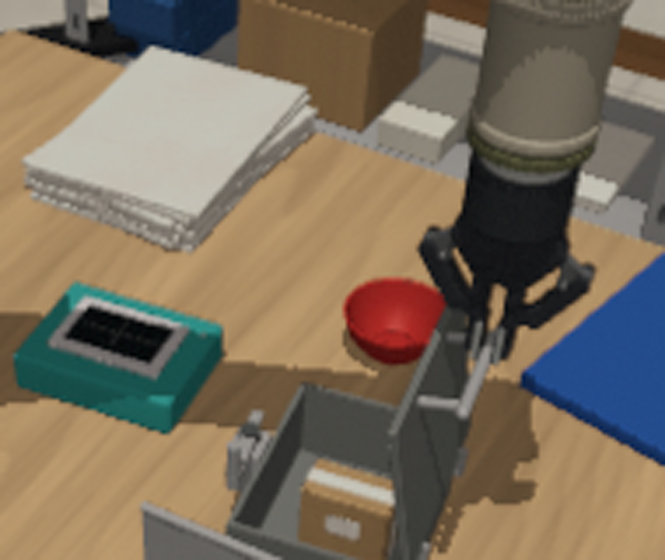

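View pics/m_side.png

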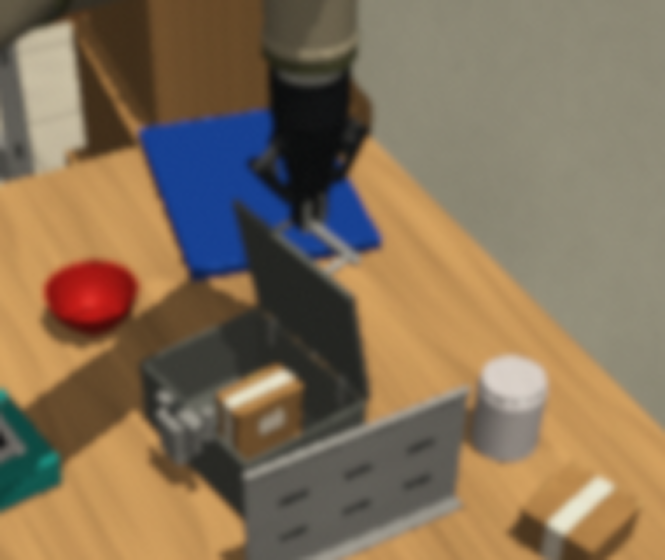

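The lid stands at about 1.35 rad and the tall oblong carton shows inside. I'll release the bar, rise, and go in front of the lid to push it to its stop.

Request:
arm_command(slide=[[0,0,0],[0,0,0],[0,0,-15],[0,0,-25],[0,0,-40],[-10,-35,0],[-10,-35,0],[-10,-35,0],[0,0,0]], turn=[0,0,0,0,0,0,0,0,0], grip=[0.8,0.8,0.8,0.8,0.8,0.8,1,1,1])

```text
clock: 15.58
position: [0.527, 0.1678, 0.2736]
ee_rot: [0.65, 0.76, -0.0, 0.001]
ft_force: [0.9, 0.2, -0.7]
grip_width: -0.001
```

Run:
```python
from h import *
o=manip.get_obs(); p=o['position'];  print(p,o['grip_width'],o['ft_force'])
c=np.array([.5485,.1685]); a=np.radians(9.2); v=p[:2]-c; print('box xy',v@[np.cos(a),np.sin(a)],v@[-np.sin(a),np.cos(a)])
im=manip.camera('wrist'); cv2.imwrite('pics/n_wrist.png',im)
for th in ['carton_center','box','lid_handle','lid_hinge','latch_tab']:
    print(th,[(round(d['score'],2),np.round(c2w('wrist',d['xyz']),3).tolist()) for d in manip.tip_of(th,'wrist')[:2]])
```

```text
[0.52697711 0.16780218 0.27362161] -0.0013474320517413293 [ 0.88477002  0.15872989 -0.66011827]
box xy -0.021357588070302354 0.002752264337582529
carton_center []
box []
lid_handle [(0.7, [0.643, 0.187, 0.227])]
lid_hinge [(0.57, [0.629, 0.189, 0.087])]
latch_tab [(0.7, [0.474, 0.113, 0.115])]
```

View pics/n_wrist.png

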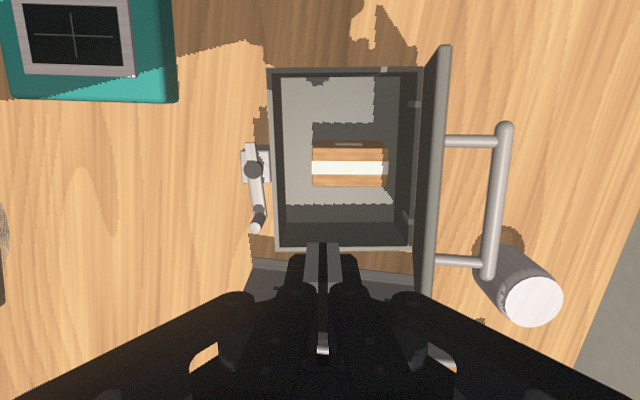

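Request:
arm_command(slide=[[0,0,30],[0,0,30],[0,0,30],[0,15,0],[0,15,0],[0,15,0],[0,8,0],[0,8,0],[0,8,0],[0,8,0]], turn=[0,0,0,0,0,0,0,0,0,0], grip=[1,1,1,1,1,1,1,1,1,1])

```text
clock: 16.72
position: [0.6074, 0.1828, 0.1817]
ee_rot: [0.649, 0.761, 0.0, -0.0]
ft_force: [-0.6, 0.6, 1.2]
grip_width: 0.002
```

Request:
arm_command(slide=[[0,8,0],[0,6,0],[0,4,0]], turn=[0,0,0], grip=[1,1,1])

```text
clock: 16.97
position: [0.6252, 0.1853, 0.1813]
ee_rot: [0.649, 0.76, -0.0, -0.0]
ft_force: [-1.8, -0.5, -0.6]
grip_width: -0.004
```

Run:
```python
from h import *
o=manip.get_obs(); p=o['position'];  print(p,o['grip_width'],o['ft_force'])
im=manip.camera('side')[60:220,230:420]
cv2.imwrite(f'pics/o_side.png',cv2.resize(im,None,fx=3.5,fy=3.5,interpolation=2))
im=manip.camera('wrist');cv2.imwrite(f'pics/o_wrist.png',im)
for th in ['lid_handle','lid_hinge']:
    print(th,[(round(d['score'],2),np.round(c2w('wrist',d['xyz']),3).tolist()) for d in manip.tip_of(th,'wrist')[:2]])
    print(th,[(round(d['score'],2),np.round(c2w('side',d['xyz']),3).tolist()) for d in manip.tip_of(th,'side')[:2]])
```

```text
[0.62518821 0.18527255 0.18129039] -0.003605465344833633 [-1.79926934 -0.50918199 -0.63169649]
lid_handle [(0.88, [0.684, 0.195, 0.215])]
lid_handle [(0.83, [0.679, 0.191, 0.216])]
lid_hinge [(0.65, [0.623, 0.181, 0.087])]
lid_hinge [(0.88, [0.623, 0.186, 0.085])]
```

View pics/o_side.png

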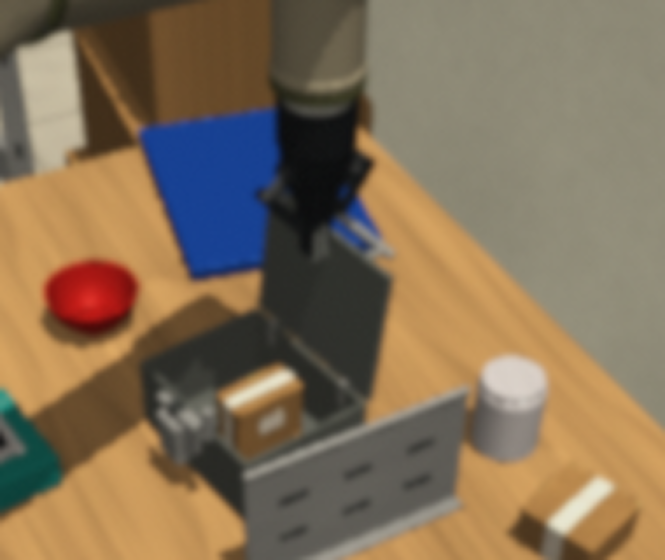

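View pics/o_wrist.png

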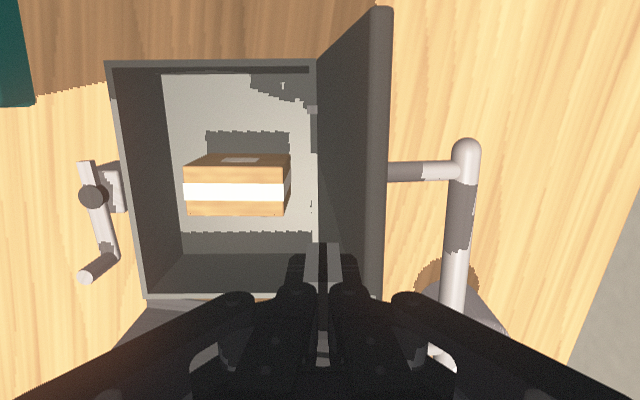

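Request:
arm_command(slide=[[0,3,0],[0,3,0],[0,2,0]], turn=[0,0,0], grip=[1,1,1])

```text
clock: 17.52
position: [0.6326, 0.1864, 0.1815]
ee_rot: [0.649, 0.76, -0.0, -0.0]
ft_force: [-1.8, 0.4, -1.9]
grip_width: -0.001
```

Request:
arm_command(slide=[[0,3,0],[0,2,0],[0,2,0],[0,0,0]], turn=[0,0,0,0], grip=[1,1,1,1])

```text
clock: 17.85
position: [0.6337, 0.1866, 0.1812]
ee_rot: [0.649, 0.761, -0.006, -0.004]
ft_force: [-34.4, -8.5, 14.6]
grip_width: 0.001
```

The lid is against its stop: 35 N and no further travel. I'll back off, open the gripper, and look at the carton.

Request:
arm_command(slide=[[0,-20,0],[0,-25,-20],[0,-25,-30],[0,-25,-30],[0,0,0],[0,0,0],[0,0,0]], turn=[0,0,0,0,0,0,0], grip=[1,1,0,0,0,0,0])

```text
clock: 18.43
position: [0.5461, 0.1726, 0.2617]
ee_rot: [0.65, 0.76, 0.0, 0.0]
ft_force: [1.0, -1.1, -1.8]
grip_width: 0.705
```

Run:
```python
from h import *
o=manip.get_obs(); p=o['position'];  print(p,o['grip_width'],o['ft_force'])
im=manip.camera('wrist');cv2.imwrite(f'pics/p_wrist.png',im)
for th in ['lid_handle','latch_tab','carton_center']:
    print(th,[(round(d['score'],2),np.round(c2w('wrist',d['xyz']),3).tolist()) for d in manip.tip_of(th,'wrist')[:2]])
cv2.imwrite('pics/p_crop.png',cv2.resize(im[100:260,220:420],None,fx=3.5,fy=3.5,interpolation=2))
manip.camera('scene'); print([(round(d['score'],2),np.round(c2w('scene',d['xyz']),3).tolist()) for d in manip.tip_of('carton_center','scene')[:2]])
```

```text
[0.54610484 0.17255656 0.2617161 ] 0.7050301117261992 [ 0.9732864  -1.13189966 -1.75807369]
lid_handle [(0.65, [0.688, 0.194, 0.209])]
latch_tab [(0.75, [0.469, 0.109, 0.116])]
carton_center [(0.24, [0.62, 0.185, 0.085])]
[(0.7, [0.553, 0.17, 0.038])]
```

View pics/p_wrist.png

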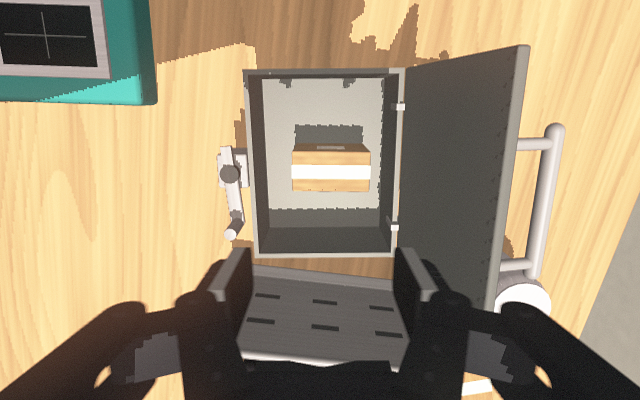

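View pics/p_crop.png

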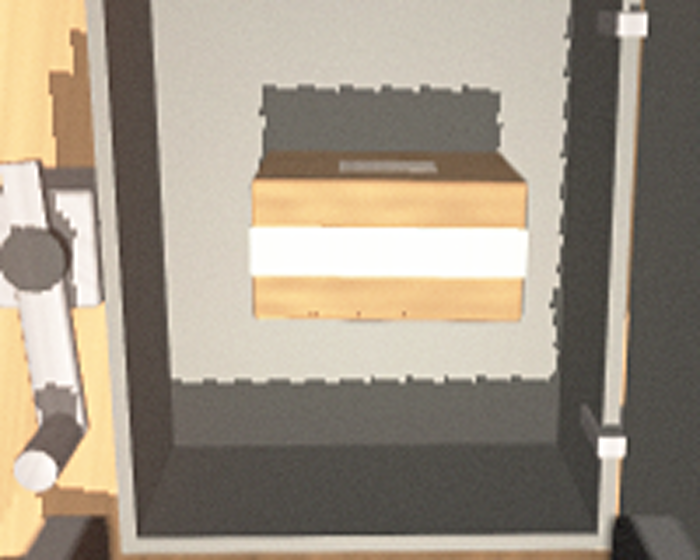

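Run:
```python
from h import *
o=manip.get_obs(); p=o['position']; T=R.from_quat(o['ee_rot']).as_matrix()
C=np.array([ray_z('wrist',(220+a/3.5,100+b/3.5),.075) for a,b in [(252,180),(526,180),(521,320),(255,320)]])
print(C.round(4)); c=C.mean(0); print('c',c, [np.linalg.norm(C[i]-C[(i+1)%4]).round(4) for i in range(4)])
e=C[1]-C[0]+C[2]-C[3]; print('yaw',np.degrees(np.arctan2(e[1],e[0])),'tool x yaw',np.degrees(np.arctan2(T[1,0],T[0,0])))
print('delta tool',1000*T.T@(c-p))
# box rim inner corners check
for a,b in [(122,552),(605,545)]: print(ray_z('wrist',(220+a/3.5,100+b/3.5),.085))
```

```text
[[0.5124 0.1835 0.075 ]
 [0.5904 0.1958 0.075 ]
 [0.5969 0.1546 0.075 ]
 [0.5188 0.1423 0.075 ]]
c [0.55461336 0.16905951 0.075     ] [np.float64(0.079), np.float64(0.0417), np.float64(0.0791), np.float64(0.0417)]
yaw 8.990339011874122 tool x yaw 98.99529070936683
delta tool [ -4.83754647   8.43453943 185.661405  ]
[0.4888987 0.0660785 0.085    ]
[0.63397261 0.09148535 0.085     ]
```

The carton's top corners are at wrist pixels (292,151), (370,151), (369,191) and (293,191), which gives centre (0.555, 0.169), yaw 9° and 79 × 42 mm. That is the oblong carton with the tape band; the square flat one lies on the bench near (0.77, -0.10). I'll turn -90° so the jaws span its 42 mm side.

Request:
arm_command(slide=[[-4.8,8.4,0],[0,0,0],[0,0,0],[0,0,0],[0,0,0],[0,0,0],[0,0,0],[0,0,0],[0,0,0],[0,0,0]], turn=[0,-7,-7,-7,-7,-7,-7,-7,-7,-7], grip=[0,0,0,0,0,0,0,0,0,0])

```text
clock: 19.57
position: [0.5555, 0.1688, 0.2613]
ee_rot: [0.154, 0.988, -0.0, -0.0]
ft_force: [0.5, -0.2, -1.2]
grip_width: 0.996
```

Request:
arm_command(slide=[[0,0,0],[0,0,0],[0,0,0],[0,0,0],[0,0,20],[0,0,30],[0,0,30],[0,0,0],[0,0,0]], turn=[-7,-7,-7,-6,0,0,0,0,0], grip=[0,0,0,0,0,0,0,0,0])

```text
clock: 20.32
position: [0.5545, 0.1686, 0.1808]
ee_rot: [-0.078, 0.997, -0.0, -0.001]
ft_force: [-0.5, -0.1, 1.0]
grip_width: 1.003
```

Run:
```python
from h import *
o=manip.get_obs(); p=o['position']; T=R.from_quat(o['ee_rot']).as_matrix();  print(p,o['grip_width'],o['ft_force'],o['joint_pos'].round(2))
print('tool x yaw',np.degrees(np.arctan2(T[1,0],T[0,0])),1000*T.T@(np.array([.5546,.1691,-.005])-p))
im=manip.camera('wrist');cv2.imwrite(f'pics/q_wrist.png',im)
```

```text
[0.55448178 0.16863913 0.18081467] 1.0032089470671164 [-0.53038845 -0.0697171   0.9666759 ] [-0.02  0.28 -0.42  1.6   0.12  1.3   1.27]
tool x yaw -171.01522547836882 [ -0.71867094   0.47651948 185.81327636]
```

View pics/q_wrist.png

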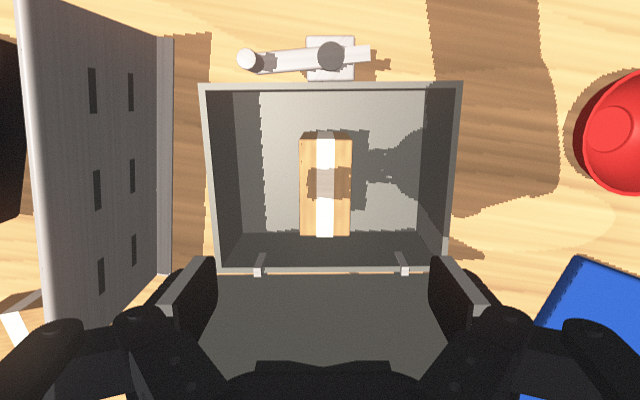

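Run:
```python
from h import *
o=manip.get_obs(); p=o['position']; T=R.from_quat(o['ee_rot']).as_matrix()
C=np.array([ray_z('wrist',q,.075) for q in [(299,139),(351.5,138),(351,237),(300,237)]]); c=C.mean(0)
print(C.round(4),c,[np.linalg.norm(C[i]-C[(i+1)%4]).round(4) for i in range(4)],1000*T.T@(c-p))
m=proj('wrist',p+[0,0,.042]); print(m)
```

```text
[[0.5205 0.1439 0.075 ]
 [0.5134 0.1844 0.075 ]
 [0.5951 0.1987 0.075 ]
 [0.6018 0.1561 0.075 ]] [0.5576887  0.17076605 0.075     ] [np.float64(0.041), np.float64(0.0829), np.float64(0.0431), np.float64(0.0821)] [ -2.47013674   1.19998359 107.60953637]
[[325.43049898 274.67578209]]
```

Request:
arm_command(slide=[[-1.5,1,30],[0,0,30],[0,0,30],[0,0,30],[0,0,25],[0,0,20],[0,0,12],[0,0,8],[0,0,0]], turn=[0,0,0,0,0,0,0,0,0], grip=[0,0,0,0,0,0,0,0,0])

```text
clock: 21.12
position: [0.5566, 0.1705, -0.0034]
ee_rot: [-0.078, 0.997, 0.0, 0.0]
ft_force: [-1.1, 0.7, 0.7]
grip_width: 1.003
```

Request:
arm_command(slide=[[0,0,0],[0,0,0],[0,0,0],[0,0,0],[0,0,0],[0,0,0]], turn=[0,0,0,0,0,0], grip=[0.8,0.8,0.8,0.8,0.8,0.8], newtons=35)

```text
clock: 21.62
position: [0.557, 0.1708, -0.0021]
ee_rot: [-0.078, 0.997, 0.0, 0.001]
ft_force: [-1.1, 1.0, 6.1]
grip_width: 0.49
```

Run:
```python
from h import *
o=manip.get_obs(); p=o['position']; print(p,o['grip_width'],o['ft_force'])
im=manip.camera('wrist');cv2.imwrite(f'pics/r_wrist.png',im)
im=manip.camera('scene')[60:220,240:430];cv2.imwrite(f'pics/r_scene.png',cv2.resize(im,None,fx=3.5,fy=3.5,interpolation=2))
```

```text
[ 0.55698394  0.17078027 -0.00211584] 0.4899876717188338 [-1.10153735  0.9664046   6.12999263]
```

View pics/r_wrist.png

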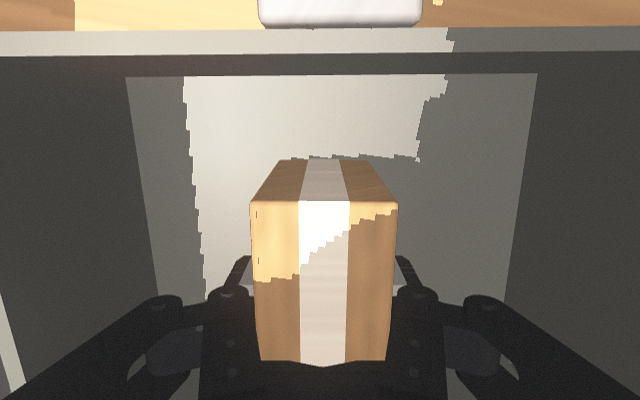

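View pics/r_scene.png

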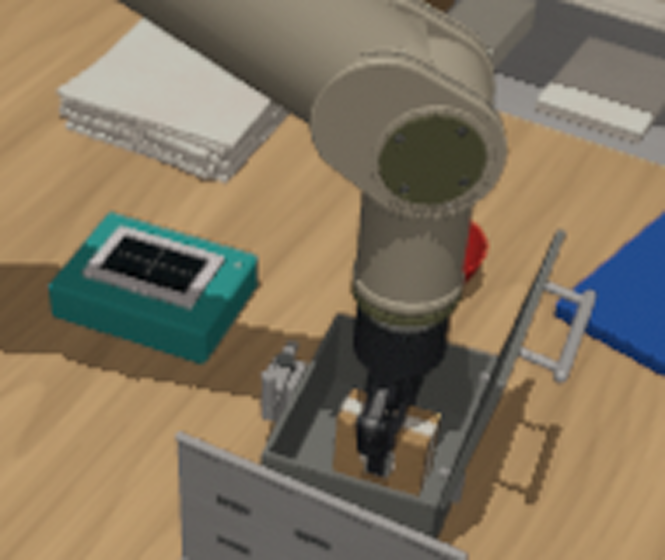

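The carton is held across its short side (opening 0.49, about 42 mm, matching the carton). I'll lift it straight up.

Request:
arm_command(slide=[[0,0,-10],[0,0,-20],[0,0,-28],[0,0,-28],[0,0,-28],[0,0,-28],[0,0,-28],[0,0,-28],[0,0,-28],[0,0,0]], turn=[0,0,0,0,0,0,0,0,0,0], grip=[0.8,0.8,0.8,0.8,0.8,0.8,0.8,0.8,0.8,0.8])

```text
clock: 22.55
position: [0.558, 0.1715, 0.2294]
ee_rot: [-0.079, 0.997, 0.001, 0.004]
ft_force: [0.3, 1.3, -0.7]
grip_width: 0.49
```

Run:
```python
from h import *
o=manip.get_obs(); p=o['position']; T=R.from_quat(o['ee_rot']).as_matrix(); print(p,o['grip_width'],o['ft_force'],o['joint_pos'].round(2))
im=manip.camera('wrist');cv2.imwrite(f'pics/s_wrist.png',im)
im=manip.camera('scene');cv2.imwrite(f'pics/s_scene.png',im)
print([(round(d['score'],2),np.round(c2w('scene',d['xyz']),3).tolist()) for d in manip.tip_of('window','scene')[:2]])
print([(round(d['score'],2),np.round(c2w('scene',d['xyz']),3).tolist()) for d in manip.tip_of('carton_center','scene')[:2]])
# frame & glass of scanner
for n,(u0,u1,v0,v1) in {'scene':(255,320,248,296),}.items():
    img=cv2.resize(im[v0-10:v1+10,u0-10:u1+10],None,fx=8,fy=8,interpolation=cv2.INTER_CUBIC); cv2.imwrite('pics/s_win.png',img)
sd=manip.camera('side'); u,v=proj('side',[.559,-.185,.05])[0].astype(int); print(u,v); cv2.imwrite('pics/s_winside.png',cv2.resize(sd[v-35:v+35,u-45:u+45],None,fx=8,fy=8,interpolation=cv2.INTER_CUBIC))
print([(round(d['score'],2),np.round(c2w('side',d['xyz']),3).tolist()) for d in manip.tip_of('window','side')[:2]])
```

```text
[0.55797276 0.17145432 0.22936235] 0.4901126154769239 [ 0.26027905  1.34396155 -0.73517262] [-0.02  0.25 -0.43  1.52  0.11  1.38  1.27]
[(0.52, [0.457, 0.166, 0.089])]
[(0.66, [0.553, 0.171, 0.269])]
356 245
[(0.91, [0.557, -0.184, 0.047]), (0.71, [0.257, 0.257, 0.05])]
```

View pics/s_wrist.png

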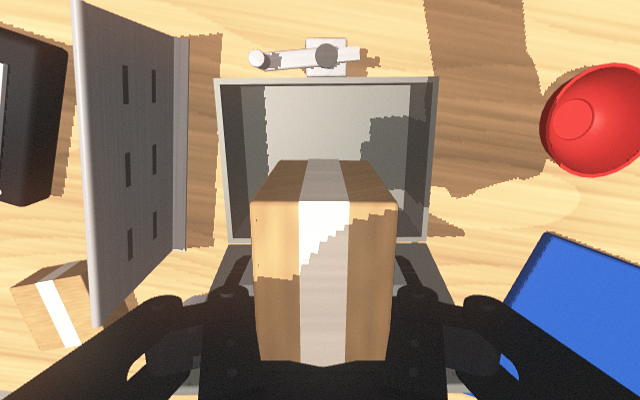

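View pics/s_win.png

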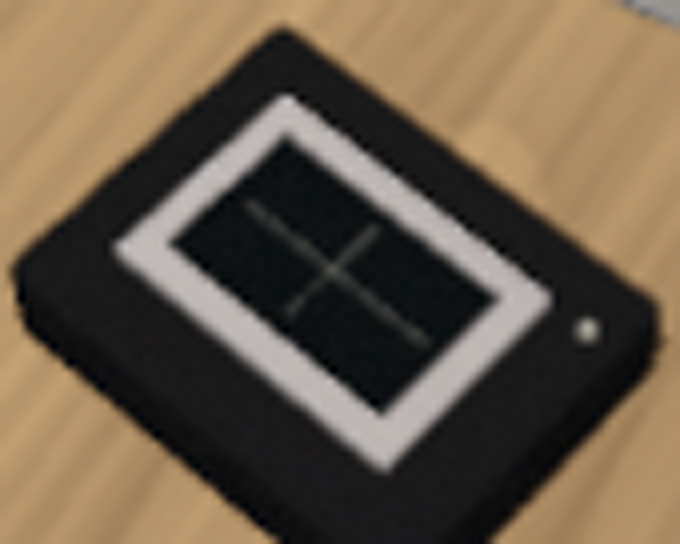

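View pics/s_scene.png

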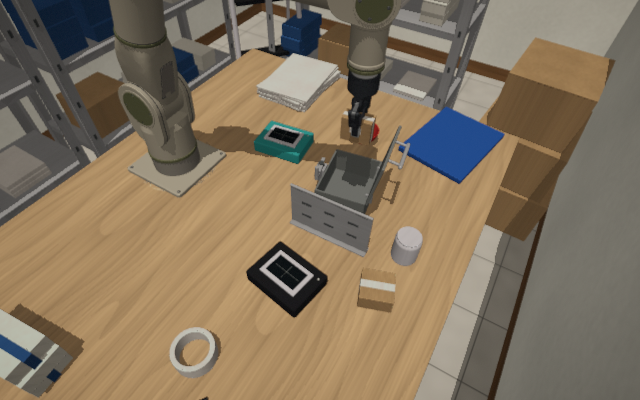

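Run:
```python
from h import *
f=lambda q:((q[0]+.5)/8-.5+245,(q[1]+.5)/8-.5+238)
for nm,Q in {'glass':[(285,137),(497,298),(382,413),(170,243)],'frame':[(285,95),(550,298),(386,470),(115,250)]}.items():
    C=np.array([ray_z('scene',f(q),.05) for q in Q]); c=C.mean(0); e=C[1]-C[0]+C[2]-C[3]
    print(nm,C[:,:2].round(4).tolist(),c.round(4),[np.linalg.norm(C[i]-C[(i+1)%4]).round(4) for i in range(4)],np.degrees(np.arctan2(e[1],e[0])))
print('cross',ray_z('scene',f((333,270)),.05), [ray_z('scene',f(q),.05)[:2] for q in [(245,205),(425,342)]])
a,b=[ray_z('scene',f(q),.05)[:2] for q in [(245,205),(425,342)]]; print(np.degrees(np.arctan2(*(b-a)[::-1])))
# carton rel. TCP in wrist picture: front top edge (249,202),(398,202); back edge (258,360),(387,360); bottom front? 
o=manip.get_obs(); p=o['position']; T=R.from_quat(o['ee_rot']).as_matrix()
for d in [0,.5]:
  z=p[2]+.007+.070
  for q in [(249.5,203),(397.5,203),(260,361),(386,361)]: 
    w=ray_z('wrist',q,z); print((1000*T.T@(w-p)).round(1))
```

```text
glass [[0.5172, -0.1506], [0.6074, -0.1654], [0.5985, -0.2179], [0.5085, -0.2028]] [ 0.5579 -0.1842  0.05  ] [np.float64(0.0914), np.float64(0.0533), np.float64(0.0912), np.float64(0.0529)] -9.416015211452644
frame [[0.508, -0.1371], [0.6216, -0.1567], [0.6099, -0.2333], [0.4951, -0.2141]] [ 0.5586 -0.1853  0.05  ] [np.float64(0.1153), np.float64(0.0775), np.float64(0.1164), np.float64(0.0781)] -9.676138581288654
cross [ 0.55798998 -0.18394974  0.05      ] [array([ 0.52074914, -0.1787666 ]), array([ 0.59651473, -0.19040373])]
-8.732041250968887
[ 40.7 -21.7 -76.9]
[ 40.7  19.9 -76.9]
[-12.2 -21.3 -77. ]
[-12.2  19.2 -77. ]
[ 40.7 -21.7 -76.9]
[ 40.7  19.9 -76.9]
[-12.2 -21.3 -77. ]
[-12.2  19.2 -77. ]
```

View pics/s_winside.png

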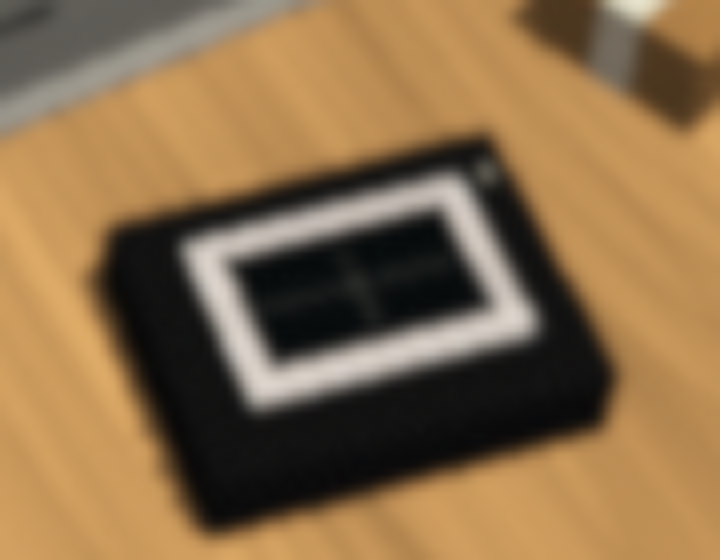

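The window centre from glass corners, frame and cross is (0.558, -0.184) with yaw about -9.4°. The carton is centred on the TCP, bottom about 7 mm above it, so the bottom is now near z = 0.236. I'll carry it over the divider (top at 0.154).

Request:
arm_command(slide=[[2,-12,0],[4,-25,0],[5,-33,0],[5.5,-35,0],[5.5,-35,0],[5.5,-35,0],[5.5,-35,0],[5.5,-35,0],[5.5,-35,0],[5,-33,0]], turn=[0,0,0,0,0,0,0,0,0,0], grip=[0.8,0.8,0.8,0.8,0.8,0.8,0.8,0.8,0.8,0.8])

```text
clock: 23.68
position: [0.5555, -0.1495, 0.2221]
ee_rot: [-0.078, 0.997, -0.0, -0.0]
ft_force: [1.1, -0.2, -1.7]
grip_width: 0.485
```

Request:
arm_command(slide=[[4,-25,0],[2.5,-14,0],[0,0,0],[0,0,0],[0,0,0],[0,0,0],[0,0,0],[0,0,0]], turn=[0,0,3,5,5,3.4,2,0], grip=[0.8,0.8,0.8,0.8,0.8,0.8,0.8,0.8])

```text
clock: 24.35
position: [0.556, -0.1855, 0.2222]
ee_rot: [0.082, 0.997, 0.0, -0.0]
ft_force: [-0.2, -0.6, -1.9]
grip_width: 0.49
```

Run:
```python
from h import *
o=manip.get_obs(); p=o['position']; T=R.from_quat(o['ee_rot']).as_matrix(); print(p,o['grip_width'],o['ft_force'],o['joint_pos'].round(2))
print('tool x yaw',np.degrees(np.arctan2(T[1,0],T[0,0])),T[2].round(3))
t=np.array([.558,-.184,.058]); t[:2]-=T[:2,0]*.0007; print(1000*T.T@(t-p))
im=manip.camera('wrist');cv2.imwrite(f'pics/t_wrist.png',im)
im=manip.camera('scene');cv2.imwrite(f'pics/t_scene.png',cv2.resize(im[120:330,200:440],None,fx=3,fy=2.8))
```

```text
[ 0.5559998  -0.18550136  0.22219328] 0.4895950334029983 [-0.18132295 -0.59321073 -1.86852207] [ 0.38  0.24 -0.16  1.53  0.04  1.37  1.62]
tool x yaw 170.5441961737192 [ 0.001  0.    -1.   ]
[ -2.55794953   1.74109077 164.19202385]
```

View pics/t_wrist.png

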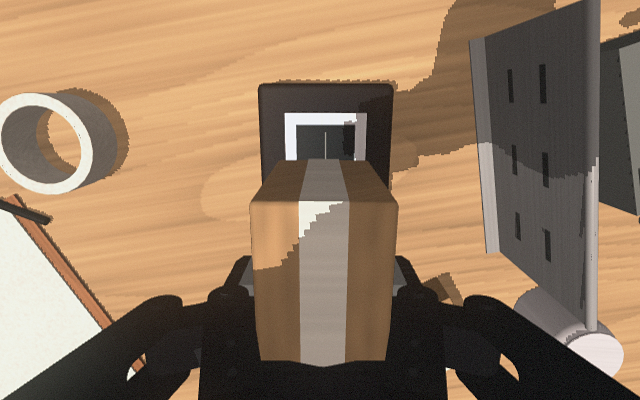

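View pics/t_scene.png

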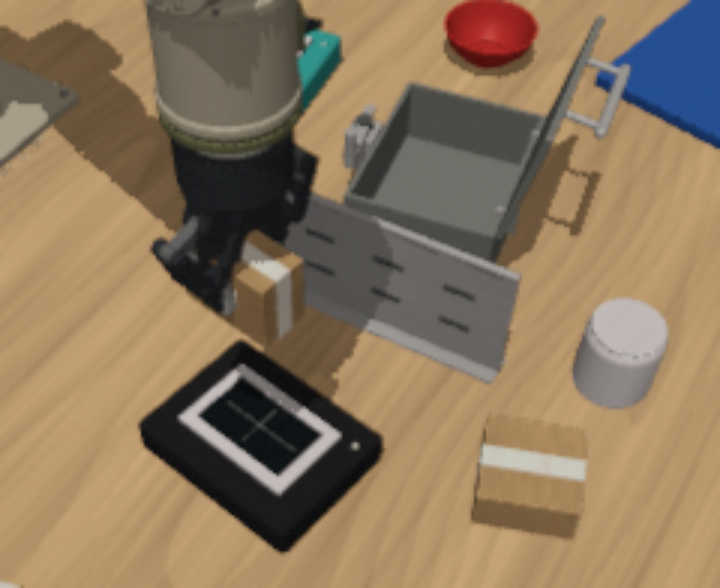

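Run:
```python
from h import *
o=manip.get_obs(); p=o['position']; T=R.from_quat(o['ee_rot']).as_matrix()
im=cv2.imread('pics/t_wrist.png'); cv2.imwrite('pics/t_crop.png',cv2.resize(im[75:210,240:410],None,fx=4.4,fy=4.4,interpolation=2))
for q in [(285.5,113),(366.5,113),(296,125),(354.5,125),(325,135),(325.5,155)]: print(q,(1000*T.T@(ray_z('wrist',q,.05)-p)).round(1))
```

```text
(285.5, 113) [ 55.3 -36.  172.3]
(366.5, 113) [ 55.2  40.4 172.4]
(296, 125) [ 44.2 -26.3 172.3]
(354.5, 125) [ 44.1  29.4 172.3]
(325, 135) [ 34.7   1.3 172.3]
(325.5, 155) [ 15.5   1.8 172.3]
```

View pics/t_crop.png

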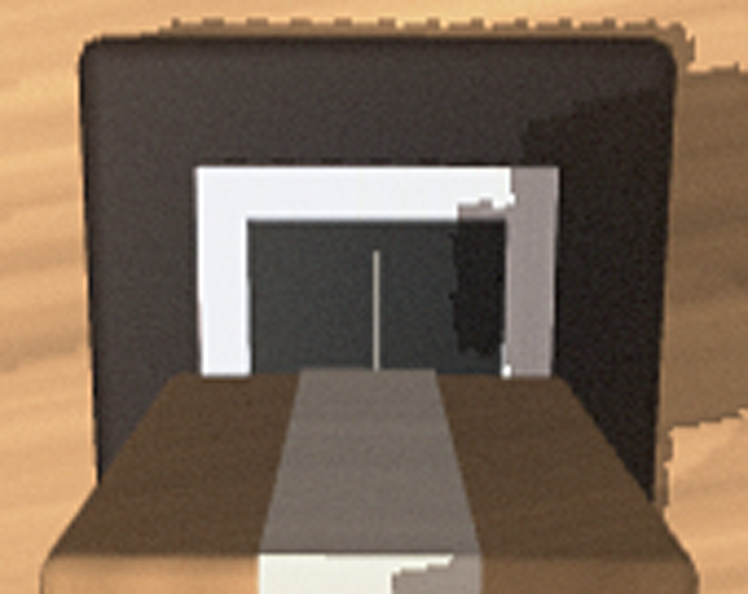

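Request:
arm_command(slide=[[-1.5,1,15],[-1.5,1.2,25],[0,0,25],[0,0,25],[0,0,20],[0,0,14],[0,0,10],[0,0,0],[0,0,0]], turn=[0,0,0,0,0,0,0,0,0], grip=[0.8,0.8,0.8,0.8,0.8,0.8,0.8,0.8,0.8])

```text
clock: 25.2
position: [0.5597, -0.1841, 0.0888]
ee_rot: [0.082, 0.997, 0.0, -0.0]
ft_force: [-0.6, -0.3, -1.0]
grip_width: 0.491
```

```bash
cat > chk.py <<'E'
from h import *
import sys
tag=sys.argv[1]
o=manip.get_obs(); p=o['position']; T=R.from_quat(o['ee_rot']).as_matrix(); print(p,o['grip_width'],o['ft_force'])
c=p+T@[.0007,-.0005,0]
for n in ['scene','side']:
    im=manip.camera(n); u,v=proj(n,c)[0].astype(int); u0,v0=u-40,v-45; k=8
    A=cv2.resize(im[v0:v0+70,u0:u0+80],None,fx=k,fy=k,interpolation=cv2.INTER_CUBIC); cv2.imwrite(f'pics/{tag}_{n}_raw.png',A)
    B=A.copy()
    def pts(P): return ((proj(n,P)+.5-[u0,v0])*k).astype(np.int32)
    for dz,col in ((.007,(0,255,0)),(.077,(0,255,255))):
        P=[c+T@[sx*.04,sy*.021,0]+[0,0,dz] for sx,sy in [(1,1),(1,-1),(-1,-1),(-1,1)]]; cv2.polylines(B,[pts(P)],True,col,1)
    a=np.radians(-9.4); X=np.array([np.cos(a),np.sin(a),0]);Y=np.array([-X[1],X[0],0])
    P=[np.array([.558,-.184,.05])+sx*.047*X+sy*.028*Y for sx,sy in [(1,1),(1,-1),(-1,-1),(-1,1)]]; cv2.polylines(B,[pts(P)],True,(0,0,255),1)
    cv2.imwrite(f'pics/{tag}_{n}.png',B)
    print(n,[(round(d['score'],2),np.round(c2w(n,d['xyz']),3).tolist()) for d in manip.tip_of('carton_center',n)[:1]],[(round(d['score'],2),np.round(c2w(n,d['xyz']),3).tolist()) for d in manip.tip_of('window',n)[:2]])
E
python3 chk.py u
```

```text
[ 0.55966322 -0.18414712  0.08875626] 0.49107830768726324 [-0.58060061 -0.32409321 -1.04106144]
scene [(0.63, [0.552, -0.18, 0.129])] [(0.57, [0.56, -0.181, 0.051])]
side [(0.65, [0.556, -0.182, 0.131])] [(0.72, [0.256, 0.259, 0.051]), (0.69, [0.557, -0.183, 0.05])]
```

View pics/u_scene.png

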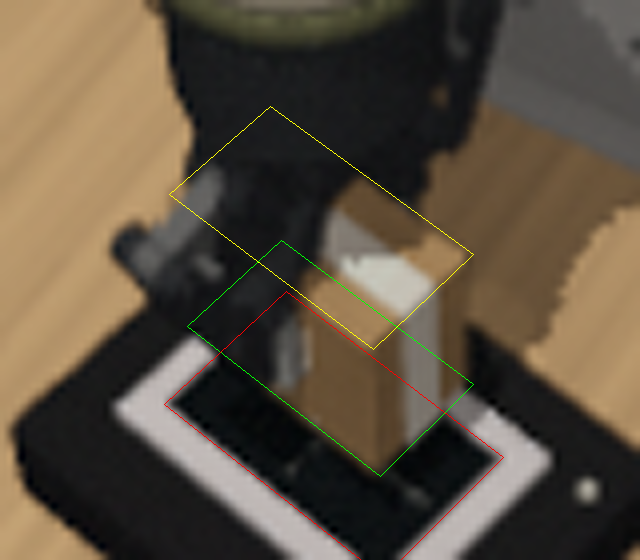

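View pics/u_side.png

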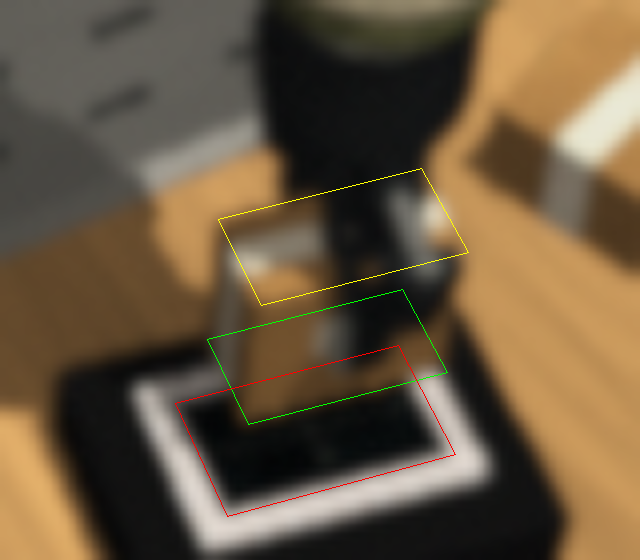

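Run:
```python
import cv2
a=cv2.imread('pics/u_scene_raw.png')[140:520,230:530]; b=cv2.imread('pics/u_side_raw.png')[160:480,170:500]
cv2.imwrite('pics/u2a.png',cv2.resize(cv2.convertScaleAbs(a,alpha=1.5,beta=20),None,fx=1.5,fy=1.5)); cv2.imwrite('pics/u2b.png',cv2.resize(cv2.convertScaleAbs(b,alpha=1.5,beta=20),None,fx=1.5,fy=1.5))
```

```text
(no output)
```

View pics/u2a.png

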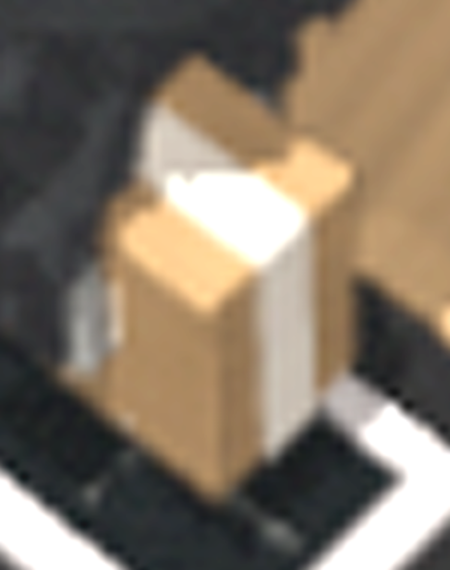

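View pics/u2b.png

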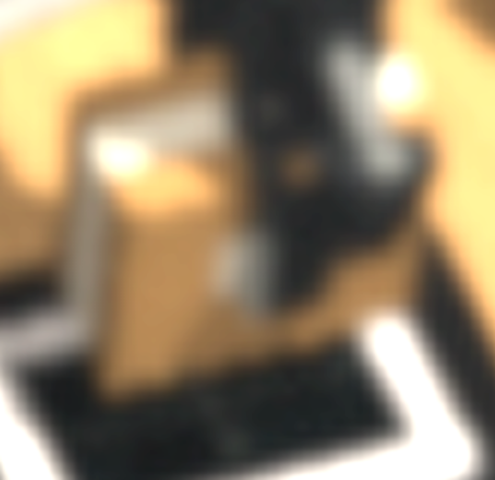

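Run:
```python
from h import *
from scipy.optimize import least_squares
o=manip.get_obs(); p=o['position']; T=R.from_quat(o['ee_rot']).as_matrix(); c=p+T@[.0007,-.0005,0]
def run(n,obs,k=8):
    u,v=proj(n,c)[0].astype(int); u0,v0=u-40,v-45
    # corner world offsets matched to nearest projected
    P={}
    for dz in (.007,.077):
        for sx in(1,-1):
            for sy in (1,-1): P[(sx,sy,dz)]=c+T@[sx*.04,sy*.021,0]+[0,0,dz]
    keys=[];uv=[]
    for q in obs:
        w=(np.array(q)+.5)/k-.5+[u0,v0]
        kk=min(P,key=lambda a:np.linalg.norm(proj(n,P[a])[0]-w)); keys.append(kk);uv.append(w)
    f=lambda s:(proj(n,np.array([P[a] for a in keys])+s)-np.array(uv)).ravel()
    r=least_squares(f,[0,0,0]); print(n,keys,(1000*r.x).round(1),r.fun.round(2))
    f2=lambda s:f([s[0],s[1],0]); r=least_squares(f2,[0,0]); print('xy only',(1000*r.x).round(1))
run('scene',[(371,347),(465,253),(375,473),(463,390)])
run('scene',[(371,347),(465,253),(375,473)])
run('side',[(237,423),(243,297),(447,360)])
```

```text
scene [(-1, -1, 0.077), (-1, 1, 0.077), (-1, -1, 0.007), (-1, 1, 0.007)] [ -7.3   7.1 -15.8] [-0.38  0.25  0.05  0.38 -0.07  0.14  0.43 -0.81]
xy only [-1.7 -1.1]
scene [(-1, -1, 0.077), (-1, 1, 0.077), (-1, -1, 0.007)] [ -6.8   7.  -14.2] [-0.25 -0.02  0.2   0.1   0.05 -0.09]
xy only [-1.8 -0.3]
side [(1, -1, 0.007), (1, -1, 0.077), (-1, -1, 0.007)] [-30.  -32.9  58.3] [-0.39 -0.2   0.49 -0.42 -0.13  0.66]
xy only [-2.2  4. ]
```

Request:
arm_command(slide=[[0,0,8],[0,0,10],[0,0,8],[0,0,5],[0,0,0],[0,0,0],[0,0,0]], turn=[0,0,0,0,0,0,0], grip=[0.8,0.8,0.8,0.8,0.8,0.8,0.8])

```text
clock: 26.08
position: [0.5599, -0.1843, 0.0578]
ee_rot: [0.082, 0.997, -0.0, 0.0]
ft_force: [0.5, -0.8, -1.5]
grip_width: 0.487
```

```bash
python3 chk.py v
python3 - <<'E'
from h import *
im=manip.camera('wrist');cv2.imwrite(f'pics/v_wrist.png',im); print(manip.get_obs()['clock'])
E
```

```text
[ 0.55991675 -0.18426213  0.05783014] 0.48659647581049065 [ 0.52018741 -0.82441145 -1.46226098]
scene [(0.73, [0.554, -0.186, 0.097])] [(0.88, [0.558, -0.181, 0.051]), (0.3, [0.688, 0.198, 0.21])]
side [(0.58, [0.559, -0.181, 0.1])] [(0.73, [0.559, -0.182, 0.045]), (0.64, [0.257, 0.259, 0.051])]
26.4333
```

View pics/v_scene.png

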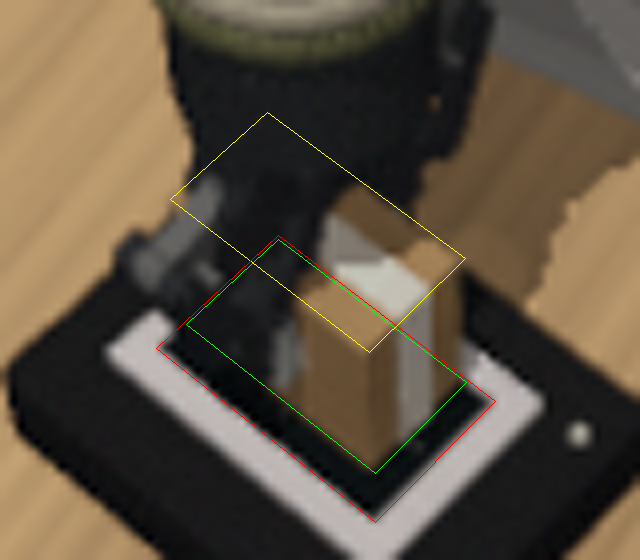

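View pics/v_side.png

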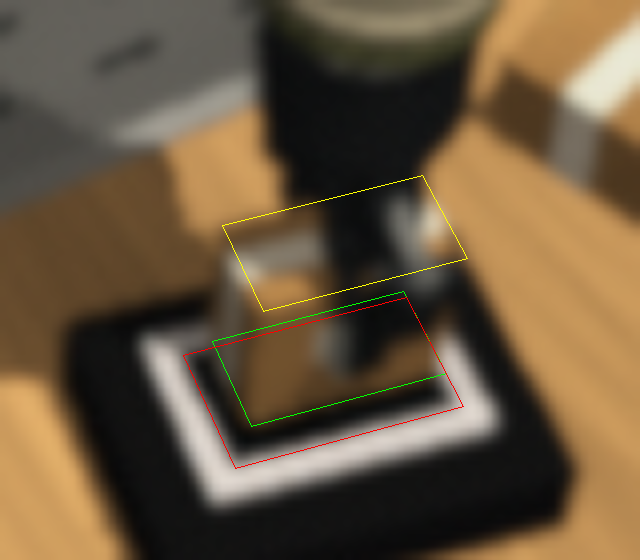

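View pics/v_wrist.png

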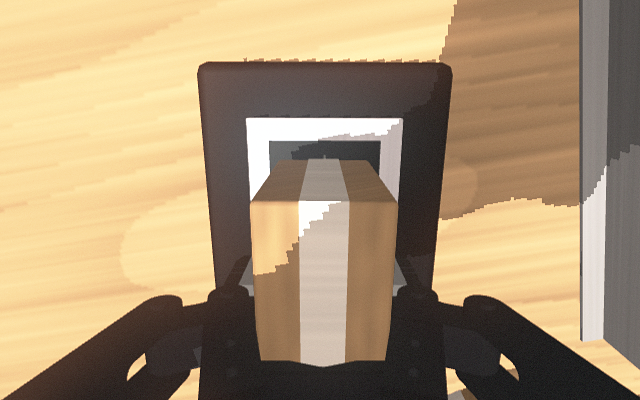

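Run:
```python
from h import *
o=manip.get_obs(); p=o['position']; T=R.from_quat(o['ee_rot']).as_matrix()
im=cv2.imread('pics/v_wrist.png'); cv2.imwrite('pics/v_crop.png',cv2.resize(im[105:215,235:415],None,fx=4.4,fy=4.4,interpolation=2))
for nm,q,z in [('glass',(269,141),.05),('glass',(381,141),.05),('frame',(246.5,118),.05),('frame',(403,118),.05),('bot',(281,159.5),.065),('bot',(367,159.5),.065),('top',(249.5,203),.135),('top',(397.5,203),.135)]: print(nm,(1000*T.T@(ray_z('wrist',q,z)-p)).round(1))
```

```text
glass [ 48.  -28.1   7.8]
glass [47.9 28.4  7.8]
frame [ 59.3 -38.8   7.8]
frame [59.3 38.8  7.8]
bot [ 41.1 -20.6  -7.2]
bot [41.  19.7 -7.2]
top [ 40.4 -21.6 -77.2]
top [ 40.4  19.9 -77.2]
```

View pics/v_crop.png

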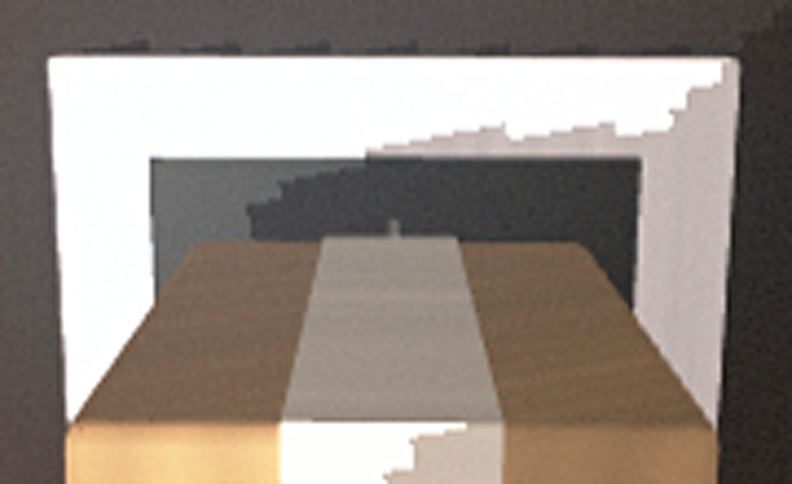

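The window centre is at (+1.0, +0.1) mm in the tool frame and the carton centre at about (+0.8, -0.5) mm, with edges parallel. I'll hold still and do a last check of the scene.

Request:
arm_command(slide=[[0,0.4,0],[0,0,0],[0,0,0],[0,0,0],[0,0,0],[0,0,0]], turn=[0,0,0,0,0,0], grip=[0.8,0.8,0.8,0.8,0.8,0.8])

```text
clock: 26.93
position: [0.5597, -0.1838, 0.0576]
ee_rot: [0.082, 0.997, 0.0, 0.0]
ft_force: [0.4, 0.5, -1.7]
grip_width: 0.489
```

Run:
```python
from h import *
o=manip.get_obs(); print(o['position'],o['joint_velocities'].round(4),o['grip_width'],o['clock'])
im=manip.camera('scene');cv2.imwrite('pics/w_scene.png',im)
for th in ['lid_handle','latch_tab','tin','tape_roll','square_carton','bowl']:
    print(th,[(round(d['score'],2),np.round(c2w('scene',d['xyz']),3).tolist()) for d in manip.tip_of(th,'scene')[:1]])
```

```text
[ 0.55974502 -0.18383108  0.05764243] [ 0.0011  0.0001  0.0003 -0.0005 -0.0011 -0.001   0.0002] 0.4890440818760231 26.9333
lid_handle [(0.81, [0.687, 0.198, 0.212])]
latch_tab [(0.52, [0.472, 0.108, 0.117])]
tin [(0.82, [0.786, 0.053, -0.003])]
tape_roll [(0.76, [0.489, -0.453, 0.001])]
square_carton [(0.63, [0.77, -0.096, -0.004])]
bowl [(0.64, [0.466, 0.43, 0.0])]
```

View pics/w_scene.png

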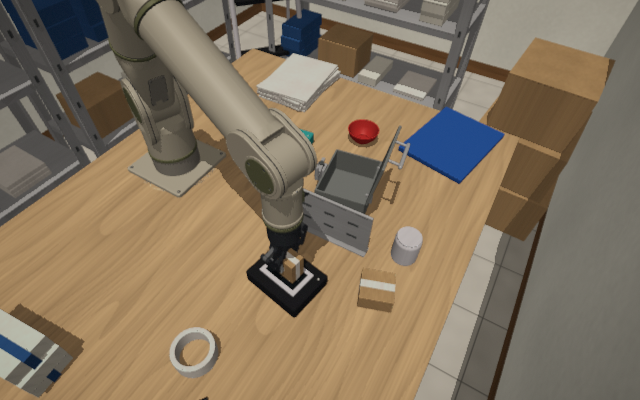

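The picture shows the carton over the black scanner at (290,268), the box open with its lid back at (393,150), and the tin, square carton, tape roll and bowl where they were.

```bash
python3 -c "
from workcell import manip
print(manip.hand_in())"
```

```text
the job is handed in; nothing more can be done
None
```

The job is handed in at about 27 s. The latch is swung free to about 1.5 rad and the lid is pushed back to its stop. The carton is still gripped over the black scanner's window, not the turquoise look-alike.

**Last checks**
- **Position:** the wrist camera puts the carton centred on the glass to about 1 mm, with its long side along the window's. The arm was still, with joint speeds around 0.001 rad/s.
- **Height:** the carton's underside should be about 15 mm above the glass. That comes from the arm's rise since the grasp. The networks gave 12 to 15 mm.
- **Divider crossing:** the carton's underside passed about 75 mm above the divider's top edge.
- **Other things:** the tin, tape roll, square carton and bowl are where they were, to within the networks' accuracy.

**What failed or disagreed**
- **Missed grasp:** the first close on the latch post went over its top. The fingertips sit about 30 mm behind the reported TCP, so I allowed for that from then on.
- **Force:** the wrist force reached about 35 N at the lid's stop, pushed with the closed fingers.
- **Camera disagreement:** the scene and side cameras put the carton a few mm off the wrist camera's position. The side picture is blurred. I relied on the wrist view, which shows carton and window together.

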